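Clear the inspection light hood and switch it off

ROBOT

A 6-joint arm with a two-finger parallel gripper is mounted at the origin on the work surface. World frame = base frame: x ahead of the robot, y to its left, z up, the work surface at z = 0. Lengths are in m, angles in rad, forces in N, time in s.
With the tool pointing down it reaches from about 0.35 to 0.975 m from the base axis. Payload 4.9 kg.
Tool frame: the origin (TCP) lies on the mounting face of the last link; the fingertips stand 173 mm ahead of it and the grasp point (between the pads) lies 155 mm ahead of it; x points along the fingers, z is the direction in which the jaws open and shut, and the axes are right-handed (so a half turn about x gives the same grasp; the last joint's range is limited). The gripper opens to 85 mm and grips with 20 to 120 N. Pads are 22 mm wide; open, the fingers measure 114 mm over their backs; the gripper's body (76 mm by 85 mm) begins 54 mm behind the grasp point. The pads swing forward as they close: fully open they stand 13 mm farther back than shut.
Start: joints at [-1.309, 0.053, 1.613, -0, 1.476, -0.119], TCP at [0.232, -0.58, 0.405] pointing down, gripper open.
Joint ranges: [-3.01, 3.01], [-1.01, 2.22], [0.06, 2.58], [-1.02, 4.17], [0.09, 2.62], [-3.14, 3.14]. Speed limits (rad/s): [2.57, 2.57, 3.14, 3.14, 3.14, 3.14].

INTERFACE

Orientations are given as a rotation vector (axis times angle).
In Python, from station import get_obs, get_image, get_calibration, finish_job, look_for, masks_of, tip_of gives the robot as it stands.
- The arm moves only by the tool carry_out, never from a script. Its argument "increments" is a list of rows, each a list of 3 entries, a list of its own where there are three numbers: the turn, a rotation vector about the world's x, y, z in units of 0.1 rad (1.0 is 0.1 rad), then the shift along the world's x, y, z in units of 20 mm (1.0 is 20 mm), then the opening, from 0 (shut) to 1 (fully open). A call has 1 to 8 rows; each row shifts and turns the pose as measured when the row begins; what a row does not reach is not made up. A row lasts 1/10 s, in which the tool goes at most 50 mm and 8.59 degrees, less where a joint would pass 70% of its speed; a pose out of reach is approached as far as the arm can. A call with a number of a shift or a turn outside -1 to 1 is refused whole. A call with a gripper value outside its range is refused whole. The fingers move at their own pace and stop on an object; "squeeze" is the grip in N (left out, the last holds). Time passes only in rows, so rows that do not move let the fingers close. It gives the time, the measured TCP pose, the force and the opening at its end, in the units of the state.
- get_obs(): the state, without advancing time (a new reading comes with each control period).
- get_image(name): name is "scene" or "side" or "wrist"; returns (picture, depth): 420x560x3 uint8, blue, green, red; 420x560 float32, m along the optical axis (not along the pixel's ray), 0 where there is no reading.
- get_calibration(name): a dict with "fx", "fy", "cx", "cy" (pixels), "k1" (the pictures are not rectified: a ray, as slopes to the right and down, at radius r is drawn at 1 + k1 r^2 times it, then the intrinsics apply), "position" and "orientation" of the camera in the world. Camera axes: x right, y down, z forward; pixel columns grow to the right and rows downward; lengths in m; the calibration is good to about 2 mm. A picture is of the moment at which its call begins: read the wrist's pose just before it. get_calibration takes no time and is no camera call; for the wrist camera it gives the pose at the moment of the call.
- finish_job(): hands the job in, once; it reports no verdict.
Trained networks look in the newest picture that a camera, given by its name, has taken for a name from the list of things; names that differ only in an ending like _2 or _b are one class to them, and where a whole thing is asked for, a point or a joint stands for the part that bears it (a point fixed in the world has none). Each returns a list of dicts, best first, with "p" (0 to 1); they miss things now and then, are a little off and sometimes report something else, mostly with a low value. They report only what shows in the picture. A call takes as long as a camera call. They do not tell look-alikes from the thing itself.
- look_for(camera, query): "centre" ([column, row] in pixels, amid what is visible of it).
- masks_of(camera, query): "region" (420x560 bool, what is visible of it) and "centre" ([column, row] in pixels, amid what is visible of it).
- tip_of(camera, query): "centre" ([column, row] in pixels: a listed point, or the origin of a listed thing).
The state is a dict: "t": time; "q": joint angles; "dq": joint speeds; "effort": joint torques, N m; "tool_pos": TCP position; "tool_rot": TCP orientation; "contact_force": force on the tool from outside, world axes, zero at the start; "wrist_torque": the same for the moment, N m; "opening": finger opening in m.
Only numpy, scipy, OpenCV 4.12 (cv2) and the standard library are available. Lean on these libraries where they do the work, as an engineer would, in place of code of your own. Each camera call takes 0.05 s, during which the arm holds its last target.

TASK

Inspection is done: draw the ware board out until every jar on it stands clear of the light hood, and only then pack the persimmon jars upright on the floor of the cartons, orange jars in the carton with the orange liner and green jars in the one with the green liner, setting the glazed ware down rather than dropping it. When all jars are packed, slide the empty board back under the hood fully home against its stop, and last of all turn both dimmers on the hood's roof fully anticlockwise to their off stops. Leave the tape roll, the brush and the gift box where they are.

Things in the scene. Friction and masses are not known exactly. Their poses are not given: they have to be found in the camera images.
- light_hood: fixed inspection light: grey base plate 160 (x) x 720 (y) x 10 mm with two rails (inner faces x = +-62 mm, tops at z = 24 mm) along it and a white metal hood over its +y part. Origin: centre of the base's underside, on the bench; y runs along the rails to the hood's closed end, z up. The hood is closed at -x and +y, open at +x; roof 172 mm wide, y = 65 to 365 mm, top at z = 165 mm
- hood_mouth (a point): middle of the lower edge of the apron over the hood's open -y mouth: hood frame (0, 70, 115) mm, axes as the hood's. Jars on the flat board pass 24 mm under it; the board must be drawn out about 300 mm for all four places to stand clear. The base goes on 430 mm before the mouth (to y = -360 mm), with no stop there
- hood_stop (a point): middle of the inner face of the hood's closed +y end, hood frame (0, 350, 14) mm: the stop that the board's +y end touches when fully home; the board's origin is then at y = 162 mm in the hood's frame
- ware_board: loose wooden board 120 (x) x 376 (y) mm, 0.5 kg, floor 8 mm thick, flat on the base plate between the rails, 2 mm play each side. Origin: centre of its underside (10 mm above the bench); axes as the hood's. Rims 8 mm tall (top 16 mm above its underside) round the jar area y = -112 to 188 mm. Starts up to 27 mm short of fully home
- board_handle (a point): centre of the board's handle: a round wooden bar 14 mm thick, 100 mm long along the board's x, on two posts at x = +-43 mm, 50 mm above the board's underside, at the board's y = -165 mm. It stays outside the hood, 73 mm or more before the mouth; pinch it across y from above
- jar_orange_1: orange-glazed ceramic persimmon jar, brown lid fixed on, 0.16 kg: round, 62 mm across at 20 to 36 mm above its underside, foot 48 mm across, 73 mm tall with its stem knob (12 mm thick, 15 mm tall). Origin: centre of its underside, z up. Starts upright on the board's floor under the hood, the jars in one row along y, about 70 mm apart. May be absent
- jar_orange_2: orange-glazed ceramic persimmon jar, brown lid fixed on, 0.16 kg: round, 62 mm across at 20 to 36 mm above its underside, foot 48 mm across, 73 mm tall with its stem knob (12 mm thick, 15 mm tall). Origin: centre of its underside, z up. Starts upright on the board's floor under the hood, the jars in one row along y, about 70 mm apart. May be absent
- jar_green_1: green-glazed ceramic persimmon jar, brown lid fixed on, 0.16 kg: round, 62 mm across at 20 to 36 mm above its underside, foot 48 mm across, 73 mm tall with its stem knob (12 mm thick, 15 mm tall). Origin: centre of its underside, z up. Starts upright on the board's floor under the hood, the jars in one row along y, about 70 mm apart. May be absent
- jar_green_2: green-glazed ceramic persimmon jar, brown lid fixed on, 0.16 kg: round, 62 mm across at 20 to 36 mm above its underside, foot 48 mm across, 73 mm tall with its stem knob (12 mm thick, 15 mm tall). Origin: centre of its underside, z up. Starts upright on the board's floor under the hood, the jars in one row along y, about 70 mm apart. May be absent
- carton_orange: cut-down open cardboard carton, fixed, floor liner and band orange: outside 150 (x) x 180 (y) x 75 mm tall, walls and floor 4 mm. Origin: centre of its underside on the bench. Up to two jars stand in it side by side along y (y = +-43 mm)
- carton_green: cut-down open cardboard carton, fixed, floor liner and band green: outside 150 (x) x 180 (y) x 75 mm tall, walls and floor 4 mm. Origin: centre of its underside on the bench. Up to two jars stand in it side by side along y (y = +-43 mm)
- dimmer_a (a joint): angle of dimmer A, rad: 0 = off, at its anticlockwise stop; grows clockwise (seen from above) to 4.7. Turns stiffly (0.03 N m) and stays where it is left
- dimmer_b (a joint): angle of dimmer B, rad: 0 = off, at its anticlockwise stop; grows clockwise (seen from above) to 4.7. Turns stiffly (0.03 N m) and stays where it is left
- dimmer_a_grip (a point): on the axis of dimmer A, at the height to grip, 37 mm above the hood's roof, at hood frame x = -15, y = 115 mm. The knob is a 44 mm flange with a black bar grip 42 mm long (the point's x, which turns with the knob), 14 mm thick (its y), 32 mm tall; this point is 7 mm below the bar's top. At off the bar lies along the hood's x, its white pointer at the red mark
- dimmer_b_grip (a point): on the axis of dimmer B, at the height to grip, 37 mm above the hood's roof, at hood frame x = -15, y = 225 mm. The knob is a 44 mm flange with a black bar grip 42 mm long (the point's x, which turns with the knob), 14 mm thick (its y), 32 mm tall; this point is 7 mm below the bar's top. At off the bar lies along the hood's x, its white pointer at the red mark
- tape_roll: bystander: roll of brown tape standing flat on the bench between the cartons, 90 mm across, 48 mm tall; origin centre of its underside
- dust_brush: bystander: wooden dusting brush 160 mm long lying on the bench between the cartons; origin in its middle on the bench
- gift_box: bystander: dark red gift box, 88 mm cube, on the bench off the -y end of the hood's base; origin centre of its underside
There are look-alikes about, which are no part of the job. Leave any yellow look-alike of the carton_green alone.

How it is judged:
On the way, in this order (a step that is already met when the one before it is completed fails the run):
1. the board is drawn out, all jars clear of the hood's mouth (y of ware_board in the frame of light_hood below 0.08 m and y of each of jar_orange_1, jar_orange_2, jar_green_1, jar_green_2 in the frame of light_hood below 0.042 m), for 0.2 s.
2. every jar stands upright on the floor of the carton of its colour, let go (x of jar_orange_1 in the frame of carton_orange between -0.07 and 0.07 m and y of jar_orange_1 in the frame of carton_orange between -0.085 and 0.085 m and z of each of jar_orange_1, jar_orange_2 in the frame of carton_orange below 0.015 m and angle between each of jar_orange_1, jar_orange_2, jar_green_1, jar_green_2's own z axis and vertical below 0.15 rad and linear speed of each of jar_orange_1, jar_orange_2, jar_green_1, jar_green_2 below 0.03 m/s and contact force between the fingers and jar_orange_1 below 0.2 N and x of jar_orange_2 in the frame of carton_orange between -0.07 and 0.07 m and y of jar_orange_2 in the frame of carton_orange between -0.085 and 0.085 m and contact force between the fingers and jar_orange_2 below 0.2 N and x of jar_green_1 in the frame of carton_green between -0.07 and 0.07 m and y of jar_green_1 in the frame of carton_green between -0.085 and 0.085 m and z of each of jar_green_1, jar_green_2 in the frame of carton_green below 0.015 m and contact force between the fingers and jar_green_1 below 0.2 N and x of jar_green_2 in the frame of carton_green between -0.07 and 0.07 m and y of jar_green_2 in the frame of carton_green between -0.085 and 0.085 m and contact force between the fingers and jar_green_2 below 0.2 N), for 0.2 s.
3. the empty board is fully home under the hood (y of ware_board in the frame of light_hood above 0.154 m and z of ware_board in the frame of light_hood below 0.016 m and linear speed of ware_board below 0.02 m/s), for 0.2 s.
4. both dimmers are at their off stops (value of joint each of dimmer_a, dimmer_b below 0.09 rad), for 0.2 s.
At the end, for the whole second after the job is handed in: every jar stands upright (within 0.15 rad) on the floor of the carton of its colour, let go and at rest; the board lies flat between the rails within 8 mm of its stop; both dimmers within 0.09 rad of off (all of step 2 and all of step 3 and all of step 4); the robot touches nothing.
It fails at once if a bystander (tape roll, brush, gift box) is shifted more than 30 mm (distance of any of tape_roll, dust_brush, gift_box from where it was at the start of the episode above 0.03 m).
It fails at once if a jar is dropped: it falls freely at more than 1.2 m/s (from more than about 75 mm) ((linear speed of jar_orange_1 above 1.2 m/s and contact force between anything else and jar_orange_1 below 0.05 N) or (linear speed of jar_orange_2 above 1.2 m/s and contact force between anything else and jar_orange_2 below 0.05 N) or (linear speed of jar_green_1 above 1.2 m/s and contact force between anything else and jar_green_1 below 0.05 N) or (linear speed of jar_green_2 above 1.2 m/s and contact force between anything else and jar_green_2 below 0.05 N)).
Of jar_orange_1, jar_orange_2, jar_green_1, jar_green_2 only 2 to 4 are there at a start; the rules pass over those that are not, and their reading is None.
At some moment in a run one of jar_orange_1, jar_orange_2, jar_green_1, jar_green_2 may be knocked a few centimetres aside while the robot is not near it.
It also fails if it takes over 210 s, if anything falls off the work surface, if the arm or the gripper's body presses on something with over 40 N, if the wrist force passes 120 N, or if a joint passes its speed limit or range.

## Working session

There is one attempt and no reset: what is moved stays moved. The work goes in short steps, Python scripts to look and compute and a tool call to move; the robot and the scene stay as the last step left them, time stands still between calls to the robot, and variables do not carry over. Pictures are saved under pics/ and viewed, and the job is handed in when it is done.

Besides the shell and the picture viewer there is one more tool, called after "Call:" as name(argument=value, ...) on one line, values as JSON. carry_out: Moves the arm, as the interface text tells. Shifts and turns lie within -1 to 1; 1 stands for 20 mm of shift or 0.1 rad of turn. Its arguments: {"type":"object","properties":{"increments":{"type":"array","items":{"type":"array"}},"squeeze":{"type":"number"}},"required":["increments"]}

```bash
ls; mkdir -p pics; cat > h.py <<'E'
import numpy as np, cv2
from station import *
from scipy.spatial.transform import Rotation as R
def cam(name):
    c=get_calibration(name); return c
def Rm(c):
    o=np.array(c["orientation"],float)
    return R.from_rotvec(o).as_matrix() if o.shape==(3,) else (o if o.shape==(3,3) else R.from_quat(o).as_matrix())
def ray(c,uv):
    x=(uv[0]-c["cx"])/c["fx"]; y=(uv[1]-c["cy"])/c["fy"]
    a,b=x,y
    for _ in range(20):
        f=1+c["k1"]*(a*a+b*b); a,b=x/f,y/f
    return np.array([a,b,1.])
def atz(c,uv,z):
    d=Rm(c)@ray(c,uv); p=np.array(c["position"]); return p+d*(z-p[2])/d[2]
def atd(c,uv,dep):
    return np.array(c["position"])+Rm(c)@(ray(c,uv)*dep)
def proj(c,P):
    q=Rm(c).T@(np.array(P)-np.array(c["position"])); a,b=q[0]/q[2],q[1]/q[2]
    f=1+c["k1"]*(a*a+b*b); return np.array([c["fx"]*a*f+c["cx"],c["fy"]*b*f+c["cy"]])
def cloud(c,D):
    H,W=D.shape; u,v=np.meshgrid(np.arange(W),np.arange(H))
    x=(u-c["cx"])/c["fx"]; y=(v-c["cy"])/c["fy"]; a,b=x.copy(),y.copy()
    for _ in range(20):
        f=1+c["k1"]*(a*a+b*b); a,b=x/f,y/f
    P=np.stack([a*D,b*D,D],-1)@Rm(c).T+np.array(c["position"]); P[D<=0]=np.nan
    return P
def snap(name,fn=None):
    c=get_calibration(name); im,D=get_image(name)
    if fn: cv2.imwrite("pics/"+fn,im)
    return c,im,D
E
python3 - <<'E'
from h import *
for n in ("scene","side","wrist"):
    c,im,D=snap(n,n+"0.png"); print(n,c)
print(get_obs())
E
```

```text
pics
scene {'fx': 420.87938022006284, 'fy': 420.87938022006284, 'cx': 282.7923743903324, 'cy': 199.28517436558192, 'k1': -0.1195882446485421, 'position': array([ 0.11305167, -0.121476  ,  1.4767814 ]), 'orientation': array([-2.4142238 ,  1.51139006, -0.24221344])}
side {'fx': 502.80044892675045, 'fy': 502.80044892675045, 'cx': 275.76155350771415, 'cy': 210.6720012748813, 'k1': 0.057710962569229515, 'position': array([ 0.45393073, -1.20278846,  1.04473015]), 'orientation': array([-2.18339311,  0.04456144, -0.02739003])}
wrist {'fx': 362.8637664910577, 'fy': 362.8637664910577, 'cx': 279.009774127616, 'cy': 203.17210208644076, 'k1': -0.009269554867228105, 'position': array([ 0.29722275, -0.55346494,  0.37236241]), 'orientation': array([ 2.39960545, -1.62304159, -0.23492739])}
{'t': 0.15, 'q': array([-1.30899119e+00,  5.32250307e-02,  1.61396273e+00,  3.86430043e-05,
        1.47601569e+00, -1.18998281e-01]), 'dq': array([ 0.00097435, -0.00027131, -0.00468864,  0.00092676,  0.00141389,
        0.00186372]), 'effort': array([ 8.80787957e-04, -3.94240308e+01, -3.70722592e+01, -1.09251137e-04,
        4.64419820e-03, -8.22235847e-06]), 'tool_pos': array([ 0.23224305, -0.58002654,  0.40374241]), 'tool_rot': array([ 0.92533632,  1.36684663, -0.92354863]), 'contact_force': array([ 0.03907449, -0.95610906,  0.20052916]), 'wrist_torque': array([-0.04140601,  0.02478519,  0.00839939]), 'opening': 0.08535100841868266}
```

View pics/scene0.png

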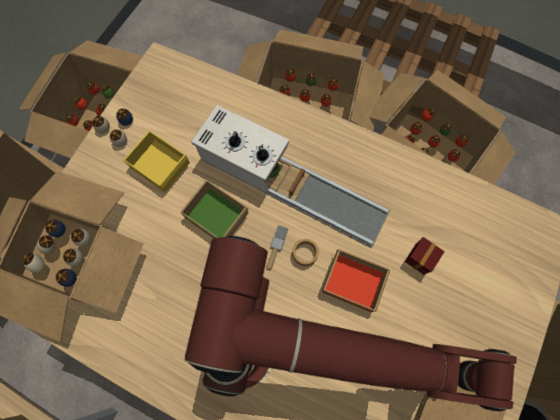

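View pics/side0.png

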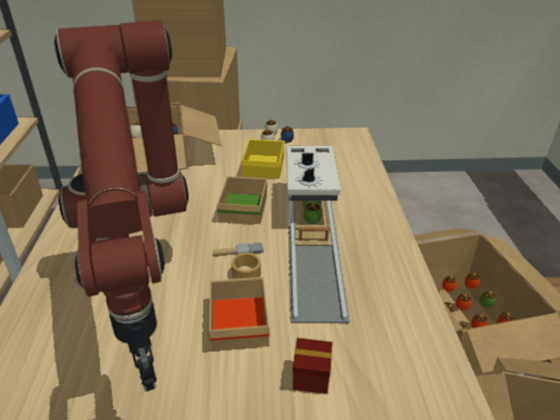

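View pics/wrist0.png

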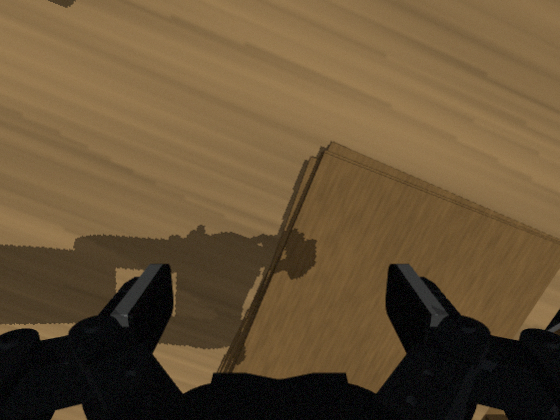

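The scene picture shows the hood at (240,145) with dimmers at (235,140) and (262,153), and the handle at (292,178). The green carton is at (214,212), and the yellow look-alike at (157,160) is to be left alone. The orange carton is at (355,282), the tape at (305,252), the brush at (277,245) and the gift box at (425,256). Next I measure the poses.

```bash
python3 - <<'E'
from h import *
Z={"light_hood":0,"hood_mouth":.115,"board_handle":.06,"carton_orange":0,"carton_green":0,"dimmer_a_grip":.202,"dimmer_b_grip":.202,"tape_roll":0,"dust_brush":0,"gift_box":0}
for n in ("scene","side"):
    c,im,D=snap(n)
    for k,z in Z.items():
        r=tip_of(n,k)[:3]
        print(n,k,[(np.round(x["centre"]).astype(int).tolist(),round(x["p"],2),atz(c,x["centre"],z)[:2].round(3).tolist()) for x in r])
    P=cloud(c,D)
    # hood roof fit
    for lo,hi,nm in((.155,.172,"roof"),(.066,.084,"cartontop")):
        m=((P[...,2]>lo)&(P[...,2]<hi)).astype(np.uint8)
        nn,lab,st,ce=cv2.connectedComponentsWithStats(m)
        for i in range(1,nn):
            if st[i,4]>150:
                q=P[lab==i][:,:2].astype(np.float32)*1000; rc=cv2.minAreaRect(q); print(n,nm,st[i].tolist(),[np.round(v,1) for v in rc])
E
```

```text
scene light_hood [([294, 182], 0.66, [0.642, 0.101])]
scene hood_mouth [([276, 163], 0.92, [0.638, 0.174])]
scene board_handle [([296, 181], 0.89, [0.629, 0.087])]
scene carton_orange [([353, 283], 0.92, [0.392, -0.245])]
scene carton_green [([211, 216], 0.91, [0.39, 0.318]), ([160, 164], 0.78, [0.484, 0.602])]
scene dimmer_a_grip [([261, 149], 0.5, [0.631, 0.221])]
scene dimmer_b_grip [([232, 137], 0.54, [0.628, 0.331])]
scene tape_roll [([298, 180], 0.71, [0.656, 0.092]), ([307, 253], 0.66, [0.418, -0.055])]
scene dust_brush [([274, 247], 0.68, [0.386, 0.057])]
scene gift_box [([418, 259], 0.63, [0.569, -0.425])]
scene roof [191, 105, 98, 76, 3417] [array([641.2, 314.8]), array([301.8, 176.2]), np.float64(86.8)]
scene roof [72, 227, 34, 72, 272] [array([ 44.8, 562.4]), array([247.6,  24.3]), np.float64(8.1)]
scene cartontop [123, 130, 64, 57, 385] [array([481.1, 598.3]), array([196.6, 153.4]), np.float64(81.8)]
scene cartontop [180, 180, 68, 58, 368] [array([399.3, 300.5]), array([188.6, 151.3]), np.float64(81.0)]
scene cartontop [10, 208, 33, 64, 199] [array([4.000e-01, 8.639e+02]
[... 994 characters left out ...]
1850] [array([643.2, 311.3]), array([308.1, 171.7]), np.float64(87.1)]
side cartontop [237, 47, 323, 11, 961] [array([1316.9, 1789.1]), array([  67.5, 1926.9]), np.float64(89.9)]
side cartontop [169, 61, 69, 39, 247] [array([ 292.2, 1368. ]), array([601.9, 247.7]), np.float64(56.4)]
side cartontop [241, 139, 43, 27, 314] [array([481.3, 598. ]), array([206.6, 151.3]), np.float64(81.2)]
side cartontop [217, 176, 50, 35, 433] [array([401.1, 298.8]), array([204.4, 152. ]), np.float64(81.0)]
side cartontop [209, 277, 60, 60, 707] [array([ 396.2, -248.6]), array([149.3, 195.3]), np.float64(3.2)]
side cartontop [292, 368, 39, 10, 171] [array([ 568.4, -472.6]), array([ 7.2, 87.7]), np.float64(79.4)]
```

```bash
cat >> h.py <<'E'
def tool():
    o=get_obs(); M=R.from_rotvec(o["tool_rot"]).as_matrix(); return o,np.array(o["tool_pos"]),M
def status():
    o,p,M=tool(); print("t",round(o["t"],2),"tcp",p.round(4),"grasp",(p+M[:,0]*.155).round(4),"tilt x",M[:,0].round(3),"jaw deg",round(np.degrees(np.arctan2(M[1,2],M[0,2])),2),"q",np.round(o["q"],2),"F",np.round(o["contact_force"],1),"open",round(o["opening"],4))
E
python3 - <<'E'
from h import *
status()
c=get_calibration("wrist");o,p,M=tool(); print(M.T@(c["position"]-p), (M.T@Rm(c)).round(3))
from station import *
c,im,D=snap("scene"); P=cloud(c,D)
# rails: yaw
m=(P[...,2]>.019)&(P[...,2]<.03)&(P[...,0]>.5)&(P[...,0]<.75)&(P[...,1]<.1)&(P[...,1]>-.3)
q=P[m]; 
t=np.radians(-3.1); 
for yaw in np.radians(np.arange(-6,3,.5)):
    x=(q[:,0]-.63)*np.cos(yaw)+(q[:,1]-.098)*np.sin(yaw); h,_=np.histogram(x,bins=np.arange(-.1,.1,.004)); print(np.degrees(yaw).round(1),(h**2).sum(), (np.arange(-.1,.1,.004)[np.argsort(h)[-3:]]).round(3))
E
```

```text
t 1.25 tcp [ 0.2323 -0.5802  0.4047] grasp [ 0.2323 -0.5802  0.2497] tilt x [ 0. -0. -1.] jaw deg -68.18 q [-1.31  0.05  1.61  0.    1.48 -0.12] F [-0.  -0.3 -0.4] open 0.0855
[ 0.03123054  0.07019643 -0.00041473] [[-0.    -0.282  0.96 ]
 [ 0.    -0.96  -0.282]
 [ 1.     0.     0.   ]]
-6.0 24690 [-0.056 -0.06   0.076]
-5.5 26916 [-0.064  0.076 -0.06 ]
-5.0 29862 [-0.064  0.072 -0.06 ]
-4.5 33424 [-0.06   0.072 -0.064]
-4.0 37144 [-0.068 -0.064  0.068]
-3.5 40640 [-0.064  0.068 -0.068]
-3.0 42620 [ 0.068 -0.068  0.064]
-2.5 42394 [ 0.068  0.064 -0.072]
-2.0 42264 [ 0.06   0.064 -0.072]
-1.5 38018 [ 0.064  0.06  -0.072]
-1.0 34546 [-0.072 -0.076  0.06 ]
-0.5 31616 [ 0.056  0.06  -0.076]
0.0 27474 [ 0.056 -0.076 -0.08 ]
0.5 25106 [ 0.052  0.056 -0.08 ]
1.0 22572 [ 0.048 -0.08   0.056]
1.5 20836 [ 0.052  0.056 -0.088]
2.0 18883 [ 0.044  0.056 -0.084]
2.5 17565 [-0.092  0.056  0.04 ]
```

Call:
carry_out(increments=[[[0,0,0],[0.6,1,0],1],[[0,0,0],[0.6,1,0],1],[[0,0,0],[0.6,1,0],1],[[0,0,0],[0.6,1,0],1],[[0,0,0],[0.6,1,0],1],[[0,0,0],[0.6,1,0],1],[[0,0,0],[0.6,1,0],1],[[0,0,0],[0.6,1,0],1]])

```text
t: 2.1
tool_pos: [0.3294, -0.4163, 0.4048]
tool_rot: [0.927, 1.363, -0.929]
contact_force: [0.4, -0.2, -0.4]
opening: 0.0855
```

```bash
python3 - <<'E'
from h import *
status()
E
```

```text
t 2.1 tcp [ 0.3294 -0.4163  0.4048] grasp [ 0.3294 -0.4165  0.2498] tilt x [ 0.    -0.001 -1.   ] jaw deg -68.48 q [-1.04 -0.17  1.83 -0.    1.48  0.15] F [ 0.4 -0.2 -0.4] open 0.0855
```

Call:
carry_out(increments=[[[0,0,-0.53],[0.6,1,0],1],[[0,0,-0.53],[0.6,1,0],1],[[0,0,-0.53],[0.6,1,0],1],[[0,0,-0.53],[0.6,1,0],1],[[0,0,-0.53],[0.6,1,0],1],[[0,0,-0.53],[0.6,1,0],1],[[0,0,-0.53],[0.6,1,0],1],[[0,0,-0.53],[0.6,1,0],1]])

```text
t: 2.9
tool_pos: [0.4283, -0.2489, 0.406]
tool_rot: [1.256, 1.173, -1.258]
contact_force: [0.4, 0.3, -0.3]
opening: 0.0854
```

Call:
carry_out(increments=[[[0,0,0],[0.6,1,0],1],[[0,0,0],[0.6,1,0],1],[[0,0,0],[0.6,1,0],1],[[0,0,0],[0.6,1,0],1],[[0,0,0],[0.6,1,0],1],[[0,0,0],[0.6,1,0],1],[[0,0,0],[0.6,1,0],1],[[0,0,0],[0.6,1,0],1]])

```text
t: 3.7
tool_pos: [0.5274, -0.0814, 0.4074]
tool_rot: [1.257, 1.169, -1.257]
contact_force: [0.1, -0.7, 1.3]
opening: 0.0852
```

Call:
carry_out(increments=[[[0,0,0],[0.6,1,0],1],[[0,0,0],[0.6,1,0],1],[[0,0,0],[0.6,1,0],1],[[0,0,0],[0.6,1,0],1],[[0,0,0],[0.6,1,0],1],[[0,0,0],[0,0,0],1]])

```text
t: 4.3
tool_pos: [0.5902, 0.0253, 0.4079]
tool_rot: [1.256, 1.17, -1.254]
contact_force: [-0.1, -0.3, 0.0]
opening: 0.0854
```

```bash
python3 - <<'E'
from h import *
status()
c,im,D=snap("wrist","w1.png")
for k,z in (("board_handle",.06),("hood_mouth",.115),("dimmer_a_grip",.202),("light_hood",0)):
    for x in tip_of("wrist",k)[:2]: print(k,np.round(x["centre"]),round(x["p"],2),atz(c,x["centre"],z).round(4))
P=cloud(c,D)
np.save("w1.npy",P)
E
```

```text
t 4.3 tcp [0.5902 0.0253 0.4079] grasp [0.5911 0.0245 0.2529] tilt x [ 0.006 -0.005 -1.   ] jaw deg -93.67 q [-0.08 -0.03  1.69 -0.    1.47  1.55] F [-0.1 -0.3  0. ] open 0.0854
board_handle [204. 140.] 0.94 [0.6302 0.0862 0.06  ]
hood_mouth [ 76. 151.] 0.76 [0.634  0.1672 0.115 ]
```

View pics/w1.png

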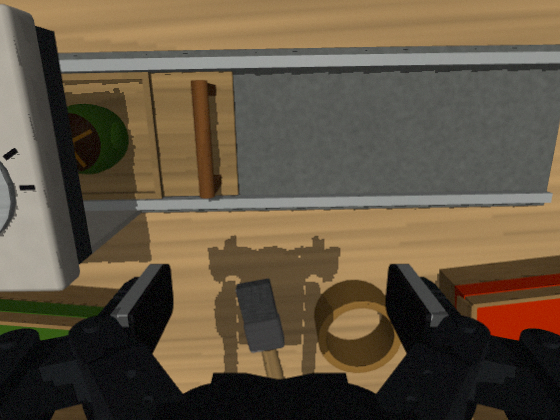

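The wrist view shows the handle bar at about (203,140), the green jar's lid at (80,135) and the rails at rows 60 and 200. I'll fit the rail yaw and the bar.

```bash
python3 - <<'E'
from h import *
c=get_calibration("wrist")
for a,b in (((120,210),(540,203)),((120,205),(540,193)),((120,54),(540,46))):
    A,B=atz(c,a,.024),atz(c,b,.024); d=A-B; print(A.round(4),B.round(4),np.degrees(np.arctan2(d[1],d[0]))-90)
P=np.load("w1.npy"); h=P[75:200,190:216].reshape(-1,3); h=h[(h[:,2]>.05)&(h[:,2]<.075)]
print(len(h),np.nanmean(h,0),np.nanmax(h,0),np.nanmin(h,0)); print([np.round(v,4) for v in cv2.minAreaRect((h[:,:2]*1000).astype(np.float32))])
r=P[150:240,260:540].reshape(-1,3); r=r[(r[:,2]>.019)&(r[:,2]<.03)]; k=np.polyfit(r[:,1],r[:,0],1); print("rail -x: slope deg",-np.degrees(np.arctan(k[0])),np.polyval(k,.098))
r=P[20:100,260:540].reshape(-1,3); r=r[(r[:,2]>.019)&(r[:,2]<.03)]; k=np.polyfit(r[:,1],r[:,0],1); print("rail +x: slope deg",-np.degrees(np.arctan(k[0])),np.polyval(k,.098))
E
```

```text
[0.5621 0.1841 0.024 ] [ 0.5399 -0.2437  0.024 ] -2.965298543525151
[0.5673 0.1831 0.024 ] [ 0.5506 -0.2423  0.024 ] -2.2534043574650866
[0.7084 0.1566 0.024 ] [ 0.6901 -0.2245  0.024 ] -2.749563678861861
1947 [0.6324195  0.08522276 0.06475649] [0.6799469  0.09501364 0.06834986] [0.57974369 0.07717072 0.05014597]
[array([629.8251,  86.395 ]), array([14.1987, 99.9798]), np.float64(87.3184)]
rail -x: slope deg -2.653418003662773 0.5636766453814777
rail +x: slope deg -2.595507538990051 0.6972352283947616
```

Call:
carry_out(increments=[[[0.05,0.06,0.18],[0.65,1,0],0.6],[[0,0,0],[0.65,1,0],0.6],[[0,0,0],[0.65,1,-0.5],0.6],[[0,0,0],[0,0.1,-1],0.6],[[0,0,0],[0,0,-1],0.6],[[0,0,0],[0,0,-1],0.6],[[0,0,0],[0,0,-1],0.6],[[0,0,0],[0,0,0],0.6]])

```text
t: 5.35
tool_pos: [0.6277, 0.0794, 0.3179]
tool_rot: [1.254, 1.175, -1.251]
contact_force: [-0.5, -0.7, -0.0]
opening: 0.0511
```

```bash
python3 - <<'E'
from h import *
status()
c,im,D=snap("wrist","w2.png")
for k,z in (("board_handle",.06),):
    for x in tip_of("wrist",k)[:2]: print(k,np.round(x["centre"]),round(x["p"],2),atz(c,x["centre"],z).round(4))
E
```

```text
t 5.35 tcp [0.6277 0.0794 0.3179] grasp [0.6284 0.079  0.1629] tilt x [ 0.004 -0.002 -1.   ] jaw deg -93.43 q [ 0.01  0.14  1.67 -0.    1.33  1.64] F [-0.5 -0.7 -0. ] open 0.0511
board_handle [265. 210.] 0.85 [0.6283 0.0876 0.06  ]
```

View pics/w2.png

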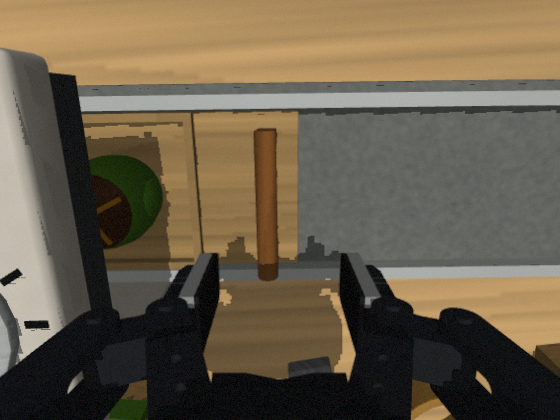

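The bar sits at (266,205), slightly left of the midline between the fingers, so I shift +7 mm in y and descend.

Call:
carry_out(increments=[[[0.02,0.04,0.14],[0.1,0.4,-0.8],0.6],[[0,0,0],[0,0,-1],0.6],[[0,0,0],[0,0,-1],0.6],[[0,0,0],[0,0,-1],0.6],[[0,0,0],[0,0,-1],0.6],[[0,0,0],[0,0,-0.3],0.6],[[0,0,0],[0,0,0],0.6]])

```text
t: 6.15
tool_pos: [0.634, 0.0893, 0.2232]
tool_rot: [1.253, 1.174, -1.224]
contact_force: [1.5, 0.6, -0.6]
opening: 0.0513
```

```bash
python3 - <<'E'
from h import *
status()
E
```

```text
t 6.15 tcp [0.634  0.0893 0.2232] grasp [0.6373 0.0896 0.0682] tilt x [ 0.022  0.002 -1.   ] jaw deg -92.46 q [0.02 0.25 1.71 0.   1.16 1.64] F [ 1.5  0.6 -0.6] open 0.0513
```

Call:
carry_out(increments=[[[0,0.22,0],[-0.2,-0.15,-0.3],0.6],[[0,0,0],[0,0,0],0],[[0,0,0],[0,0,0],0],[[0,0,0],[0,0,0],0],[[0,0,0],[0,0,0],0]], squeeze=40)

```text
t: 6.65
tool_pos: [0.6309, 0.0865, 0.2203]
tool_rot: [1.244, 1.188, -1.237]
contact_force: [0.8, 0.4, -4.6]
opening: 0.0123
```

```bash
python3 - <<'E'
from h import *
status()
E
```

```text
t 6.65 tcp [0.6309 0.0865 0.2203] grasp [0.6314 0.0869 0.0653] tilt x [ 0.003  0.003 -1.   ] jaw deg -92.45 q [0.02 0.25 1.72 0.   1.17 1.63] F [ 0.8  0.4 -4.6] open 0.0123
```

Call:
carry_out(increments=[[[0,0,0],[-0.01,-0.2,0],0],[[0,0,0],[-0.02,-0.4,0],0],[[0,0,0],[-0.02,-0.5,0],0],[[0,0,0],[-0.03,-0.6,0],0],[[0,0,0],[-0.03,-0.6,0],0],[[0,0,0],[-0.03,-0.6,0],0],[[0,0,0],[-0.03,-0.6,0],0],[[0,0,0],[-0.03,-0.6,0],0]])

```text
t: 7.45
tool_pos: [0.6259, 0.01, 0.2202]
tool_rot: [1.258, 1.205, -1.225]
contact_force: [0.4, 5.7, -1.5]
opening: 0.0126
```

```bash
python3 - <<'E'
from h import *
status()
E
```

```text
t 7.45 tcp [0.6259 0.01   0.2202] grasp [0.6265 0.0138 0.0652] tilt x [ 0.004  0.024 -1.   ] jaw deg -92.3 q [-0.11  0.23  1.74  0.03  1.17  1.49] F [ 0.4  5.7 -1.5] open 0.0126
```

Call:
carry_out(increments=[[[-0.08,0,0],[-0.03,-0.6,0],0],[[-0.08,0,0],[-0.03,-0.6,0],0],[[0,0,0],[-0.03,-0.6,0],0],[[0,0,0],[-0.03,-0.6,0],0],[[0,0,0],[-0.03,-0.6,0],0],[[0,0,0],[-0.03,-0.6,0],0],[[0,0,0],[-0.03,-0.6,0],0],[[0,0,0],[-0.03,-0.6,0],0]])

```text
t: 8.25
tool_pos: [0.6207, -0.0818, 0.2201]
tool_rot: [1.264, 1.208, -1.22]
contact_force: [1.5, 6.1, -1.8]
opening: 0.0122
```

Call:
carry_out(increments=[[[0,0,0],[-0.03,-0.6,0],0],[[0,0,0],[-0.03,-0.6,0],0],[[0,0,0],[-0.03,-0.6,0],0],[[0,0,0],[-0.03,-0.6,0],0],[[0,0,0],[-0.03,-0.6,0],0],[[0,0,0],[-0.03,-0.6,0],0],[[0,0,0],[-0.03,-0.6,0],0]])

```text
t: 8.95
tool_pos: [0.6167, -0.1615, 0.22]
tool_rot: [1.28, 1.223, -1.208]
contact_force: [1.4, 7.4, -0.7]
opening: 0.0124
```

```bash
python3 - <<'E'
from h import *
status()
E
```

```text
t 8.95 tcp [ 0.6167 -0.1615  0.22  ] grasp [ 0.618  -0.1536  0.0652] tilt x [ 0.008  0.051 -0.999] jaw deg -92.26 q [-0.38  0.26  1.71  0.05  1.19  1.21] F [ 1.4  7.4 -0.7] open 0.0124
```

Call:
carry_out(increments=[[[-0.15,0,0],[-0.03,-0.6,0],0],[[-0.15,0,0],[-0.02,-0.6,0],0],[[-0.15,0,0],[-0.02,-0.5,0],0],[[-0.1,0,0],[-0.01,-0.3,0],0],[[0,0,0],[0,0,0],0],[[0,0,0],[0,0,0],0]])

```text
t: 9.55
tool_pos: [0.6151, -0.1997, 0.2202]
tool_rot: [1.248, 1.19, -1.23]
contact_force: [1.0, 2.4, -1.4]
opening: 0.0124
```

```bash
python3 - <<'E'
from h import *
status()
c,im,D=snap("scene","s2.png")
for k,z in (("board_handle",.06),("jar_orange_1",.01+.008),("jar_green_1",.018)):
    for x in tip_of("scene",k)[:6]: 
        w=atz(c,x["centre"],z); print(k,np.round(x["centre"]),round(x["p"],2),w.round(4))
c,im,D=snap("side","d2.png")
for k,z in (("board_handle",.06),("jar_orange_1",.01+.008),("jar_green_1",.018)):
    for x in tip_of("side",k)[:6]: 
        w=atz(c,x["centre"],z); print(k,np.round(x["centre"]),round(x["p"],2),w.round(4))
E
```

```text
t 9.55 tcp [ 0.6151 -0.1997  0.2202] grasp [ 0.6163 -0.1986  0.0652] tilt x [ 0.007  0.007 -1.   ] jaw deg -92.32 q [-0.43  0.27  1.69  0.01  1.17  1.18] F [ 1.   2.4 -1.4] open 0.0124
jar_orange_1 [304. 190.] 0.58 [0.6252 0.0508 0.018 ]
jar_green_1 [324. 198.] 0.58 [ 0.6255 -0.026   0.018 ]
jar_green_1 [341. 205.] 0.56 [ 0.6284 -0.0932  0.018 ]
board_handle [316. 291.] 0.89 [ 0.6107 -0.1932  0.06  ]
board_handle [318. 277.] 0.72 [ 0.6239 -0.1377  0.06  ]
board_handle [245. 270.] 0.46 [ 0.4135 -0.101   0.06  ]
jar_orange_1 [316. 247.] 0.43 [0.6402 0.0487 0.018 ]
jar_green_1 [316. 275.] 0.41 [ 0.6262 -0.0855  0.018 ]
jar_green_1 [243. 211.] 0.19 [0.4042 0.2605 0.018 ]
```

View pics/s2.png

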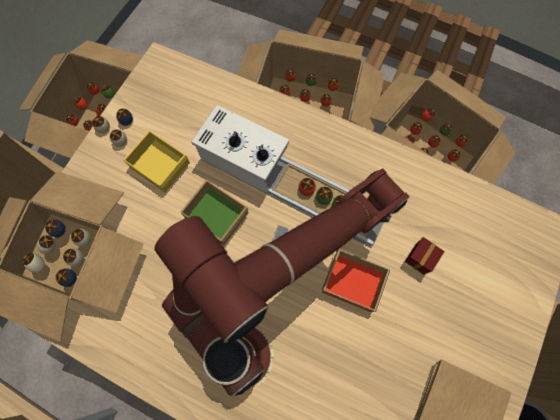

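View pics/d2.png

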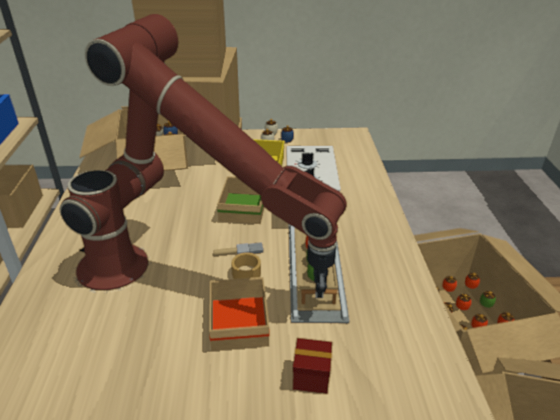

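Call:
carry_out(increments=[[[0,0,0],[0,0,0],0.5],[[0,0,0],[0,0,0],0.5],[[0,0,0],[0,0,0],0.5],[[0,0,0],[0,0,1],0.5],[[0,0,0],[0,0,1],0.5],[[0,0,0],[0,0,1],0.5],[[0,0,0],[0,0,1],0.6],[[0,0,0],[0,0,1],1]])

```text
t: 10.75
tool_pos: [0.6139, -0.1994, 0.3212]
tool_rot: [1.245, 1.196, -1.234]
contact_force: [0.7, -0.6, -0.7]
opening: 0.0639
```

Call:
carry_out(increments=[[[0,0,0],[-0.4,1,1],1],[[0,0,0],[-0.4,1,1],1],[[0,0,0],[-0.4,1,1],1],[[0,0,0],[-0.4,1,1],1],[[0,0,0],[-0.4,1,0],1],[[0,0,0],[-0.4,1,0],1],[[0,0,0],[0,1,0],1],[[0,0,0],[0,0,0],1]])

```text
t: 11.55
tool_pos: [0.5632, -0.0548, 0.4094]
tool_rot: [1.248, 1.185, -1.23]
contact_force: [-0.5, -0.9, 0.3]
opening: 0.0854
```

```bash
python3 - <<'E'
from h import *
status()
c,im,D=snap("wrist","w3.png"); P=cloud(c,D)
for k,z in (("board_handle",.06),("jar_orange_1",.018),("jar_green_1",.018)):
    for x in tip_of("wrist",k)[:6]: 
        w=atz(c,x["centre"],z); print(k,np.round(x["centre"]),round(x["p"],2),w.round(4))
# knob tops
m=((P[...,2]>.078)&(P[...,2]<.1)&(P[...,0]>.5)&(P[...,1]<.15)).astype(np.uint8)
n,l,s,ce=cv2.connectedComponentsWithStats(m)
for i in range(1,n):
    if s[i,4]>15: q=P[l==i]; print(s[i].tolist(),np.median(q,0).round(4),cv2.minAreaRect((q[:,:2]*1000).astype(np.float32)))
E
```

```text
t 11.55 tcp [ 0.5632 -0.0548  0.4094] grasp [ 0.5649 -0.0541  0.2544] tilt x [ 0.011  0.004 -1.   ] jaw deg -92.39 q [-0.23 -0.09  1.75  0.01  1.48  1.38] F [-0.5 -0.9  0.3] open 0.0854
board_handle [448. 118.] 0.56 [ 0.6135 -0.2008  0.06  ]
jar_orange_1 [176. 112.] 0.89 [0.628  0.0442 0.018 ]
jar_green_1 [247. 110.] 0.74 [ 0.6265 -0.0246  0.018 ]
jar_green_1 [316. 115.] 0.59 [ 0.6193 -0.0912  0.018 ]
[140, 93, 36, 40, 472] [0.6292 0.0432 0.0803] ((629.3416137695312, 43.92303466796875), (25.144851684570312, 22.533130645751953), 40.46963119506836)
[229, 98, 28, 35, 449] [ 0.6254 -0.0266  0.0804] ((624.0382690429688, -25.7663631439209), (25.91562271118164, 22.122364044189453), 1.3964332342147827)
[307, 98, 35, 34, 452] [ 0.622  -0.0902  0.0798] ((620.5262451171875, -91.23905944824219), (23.710121154785156, 22.50092124938965), 66.28131866455078)
```

View pics/w3.png

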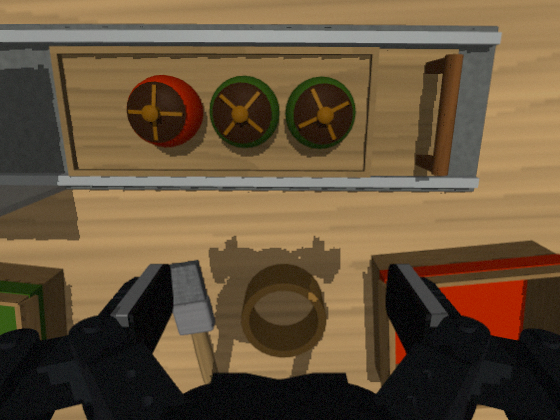

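The wrist view shows three jars, standing and clear of the hood: orange at (163,112), green at (243,112) and green at (322,113). The brush is at (190,295), the tape at (283,310), and the handle at (450,118). The fingers have to grip across x, so I turn 90° and move over the green jar nearest the handle.

Call:
carry_out(increments=[[[0.02,0.05,0.98],[0.35,-0.23,0],1],[[0.02,0.05,0.98],[0.35,-0.23,0],1],[[0,0,0.98],[0.35,-0.23,0],1],[[0,0,0.98],[0.35,-0.23,0],1],[[0,0,0.98],[0.35,-0.23,0],1],[[0,0,0.98],[0.35,-0.23,0],1],[[0,0,0.98],[0.35,-0.23,0],1],[[0,0,0.98],[0.35,-0.23,0],1]])

```text
t: 12.55
tool_pos: [0.622, -0.103, 0.4053]
tool_rot: [0.634, 1.488, -0.634]
contact_force: [0.7, 0.9, 0.1]
opening: 0.0854
```

Call:
carry_out(increments=[[[0,0,0.98],[0,0,-0.5],1],[[0,0,0.98],[0,0,-0.5],1],[[0,0,0.98],[0,0,-0.5],1],[[0,0,0.98],[0,0,-0.5],1],[[0,0,0.98],[0,0,-0.5],1],[[0,0,0.98],[0,0,-0.5],1],[[0,0,0.98],[0,0,-0.5],1],[[0,0,0.98],[0,0,-0.5],1]])

```text
t: 13.35
tool_pos: [0.6236, -0.1133, 0.32]
tool_rot: [-0.001, 1.582, -0.007]
contact_force: [-0.2, 0.2, -0.1]
opening: 0.0852
```

```bash
cat >> h.py <<'E'
def jars(fn=None,cam_="wrist"):
    c,im,D=snap(cam_,fn); P=cloud(c,D)
    for k in ("jar_orange_1","jar_green_1"):
        for x in tip_of(cam_,k)[:4]: print(k,np.round(x["centre"]),round(x["p"],2),"z.018",atz(c,x["centre"],.018).round(4)[:2],"z.004",atz(c,x["centre"],.004).round(4)[:2])
    hsv=cv2.cvtColor(im,cv2.COLOR_BGR2HSV)
    for lo,hi in ((.077,.1),(.062,.085)):
        m=((P[...,2]>lo)&(P[...,2]<hi)&(hsv[...,2]>15)).astype(np.uint8)
        n,l,s,ce=cv2.connectedComponentsWithStats(m)
        for i in range(1,n):
            if s[i,4]>60:
                q=P[l==i]; (x,y),(a,b),_=cv2.minAreaRect((q[:,:2]*1000).astype(np.float32))
                if 8<min(a,b) and max(a,b)<60: print("top",lo,s[i].tolist(),"ctr",round(x,1),round(y,1),"size",round(a,1),round(b,1),"zmax",np.percentile(q[:,2],98).round(4))
E
python3 - <<'E'
from h import *
status(); jars("w4.png"); status()
E
```

```text
t 13.35 tcp [ 0.6236 -0.1133  0.32  ] grasp [ 0.6219 -0.1141  0.165 ] tilt x [-0.011 -0.005 -1.   ] jaw deg -0.25 q [-0.3   0.14  1.66 -0.01  1.35 -0.29] F [-0.2  0.2 -0.1] open 0.0852
jar_green_1 [285.  70.] 0.82 z.018 [ 0.6234 -0.0252] z.004 [ 0.6235 -0.0243]
jar_green_1 [282. 163.] 0.7 z.018 [ 0.6215 -0.0911] z.004 [ 0.6215 -0.0936]
top 0.077 [258, 29, 65, 67, 2538] ctr 625.6 -25.3 size 34.6 33.6 zmax 0.0911
top 0.077 [252, 152, 61, 59, 1954] ctr 622.0 -91.6 size 35.4 34.2 zmax 0.0912
top 0.062 [241, 11, 97, 105, 7345] ctr 625.3 -25.3 size 56.2 56.4 zmax 0.079
top 0.062 [239, 131, 89, 89, 5648] ctr 622.1 -91.6 size 55.7 56.4 zmax 0.079
t 13.5 tcp [ 0.6233 -0.1129  0.3196] grasp [ 0.6213 -0.1136  0.1646] tilt x [-0.013 -0.004 -1.   ] jaw deg -0.6 q [-0.3   0.14  1.67 -0.01  1.35 -0.28] F [ 0.2 -0.8 -0.5] open 0.0854
```

View pics/w4.png

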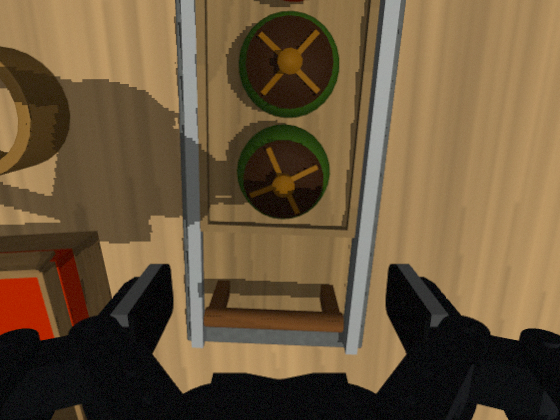

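The green jar's lid is centred at pixel (283,172), world (0.622, -0.0915). I line up and descend.

Call:
carry_out(increments=[[[0.03,-0.13,-0.35],[0,1,-0.5],1],[[0,0,0],[0,0.1,-0.8],1],[[0,0,0],[0,0,-0.8],1],[[0,0,0],[0,0,-0.8],1],[[0,0,0],[0,0,0],1]])

```text
t: 14.0
tool_pos: [0.624, -0.0934, 0.2603]
tool_rot: [0.04, 1.566, -0.045]
contact_force: [-0.9, -0.3, -0.1]
opening: 0.0855
```

```bash
python3 - <<'E'
from h import *
status()
E
```

```text
t 14.0 tcp [ 0.624  -0.0934  0.2603] grasp [ 0.6246 -0.0939  0.1053] tilt x [ 0.004 -0.003 -1.   ] jaw deg -3.11 q [-0.27  0.19  1.71 -0.    1.23 -0.21] F [-0.9 -0.3 -0.1] open 0.0855
```

Call:
carry_out(increments=[[[0,0.04,0],[-0.15,0.1,-0.9],1],[[0,0.04,0],[-0.05,0,-0.9],1],[[0,0.04,0],[-0.05,0,-0.8],1],[[0,0,0],[0,0,-0.2],1],[[0,0,0],[0,0,0],1]])

```text
t: 14.5
tool_pos: [0.618, -0.092, 0.1982]
tool_rot: [0.041, 1.581, -0.046]
contact_force: [0.7, -0.1, -0.8]
opening: 0.0853
```

```bash
python3 - <<'E'
from h import *
status(); snap("wrist","w5.png")
E
```

```text
t 14.5 tcp [ 0.618  -0.092   0.1982] grasp [ 0.6163 -0.0925  0.0433] tilt x [-0.011 -0.003 -1.   ] jaw deg -3.18 q [-0.27  0.26  1.75 -0.01  1.14 -0.21] F [ 0.7 -0.1 -0.8] open 0.0853
```

View pics/w5.png

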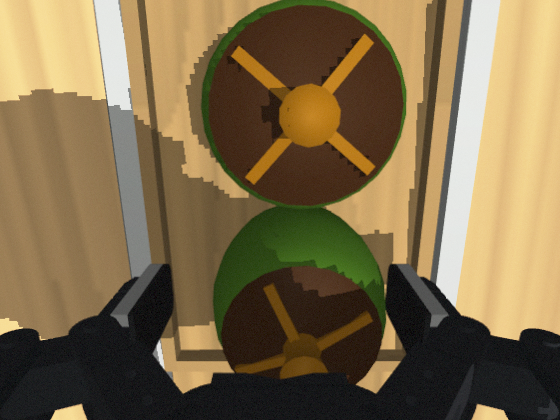

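The jar is between the fingers but about 5 mm to the right, at (302,330) against a finger midline of ~280. I centre and close.

Call:
carry_out(increments=[[[0,-0.11,0],[0.2,0.05,0.2],1],[[0,0,0],[0,0,0],0],[[0,0,0],[0,0,0],0],[[0,0,0],[0,0,0],0],[[0,0,0],[0,0,0],0]], squeeze=30)

```text
t: 15.05
tool_pos: [0.6236, -0.0911, 0.206]
tool_rot: [0.04, 1.565, -0.047]
contact_force: [0.2, 0.1, -3.0]
opening: 0.0608
```

```bash
python3 - <<'E'
from h import *
status()
E
```

```text
t 15.05 tcp [ 0.6236 -0.0911  0.206 ] grasp [ 0.6244 -0.0918  0.051 ] tilt x [ 0.005 -0.005 -1.   ] jaw deg -3.17 q [-0.26  0.26  1.74 -0.    1.14 -0.21] F [ 0.2  0.1 -3. ] open 0.0608
```

Call:
carry_out(increments=[[[0,0,0],[0,0,0.4],0],[[0,0,0],[0,0,0.8],0],[[0,0,0],[0,0,1],0],[[0,0,0],[0,0,1],0],[[0,0,0],[-0.3,0,1],0],[[0,0,0],[-0.6,0,1],0],[[0,0,0],[-1,0,0.8],0],[[0,0,0],[-1,0.3,0],0]])

```text
t: 15.85
tool_pos: [0.5644, -0.0852, 0.338]
tool_rot: [0.039, 1.56, -0.048]
contact_force: [-0.2, 0.6, -1.1]
opening: 0.0611
```

Call:
carry_out(increments=[[[0,0,-0.2],[-1,0.6,0],0],[[0,0,-0.2],[-1,1,0],0],[[0,0,-0.2],[-1,1,0],0],[[0,0,-0.2],[-1,1,0],0],[[0,0,-0.2],[-1,1,0],0],[[0,0,0],[-0.8,1,0],0],[[0,0,0],[-0.6,1,0],0],[[0,0,0],[-0.3,1,0],0]])

```text
t: 16.65
tool_pos: [0.4225, 0.0699, 0.3506]
tool_rot: [0.123, 1.541, -0.136]
contact_force: [0.7, 0.1, -1.2]
opening: 0.0608
```

```bash
python3 - <<'E'
from h import *
status()
E
```

```text
t 16.65 tcp [0.4225 0.0699 0.3506] grasp [0.4265 0.0683 0.1957] tilt x [ 0.026 -0.01  -1.   ] jaw deg -9.46 q [-0.01 -0.42  2.12 -0.01  1.42  0.16] F [ 0.7  0.1 -1.2] open 0.0608
```

Call:
carry_out(increments=[[[0.02,0.05,0],[-0.1,1,0],0],[[0.02,0.05,0],[-0.1,1,0],0],[[0,0.05,0],[-0.1,1,0],0],[[0,0.05,0],[-0.1,1,0],0],[[0,0,0],[-0.1,1,0],0],[[0,0,0],[-0.1,1,0],0],[[0,0,0],[-0.1,1,0],0],[[0,0,0],[-0.1,1,0],0]])

```text
t: 17.45
tool_pos: [0.4023, 0.2363, 0.3621]
tool_rot: [0.128, 1.546, -0.13]
contact_force: [-0.2, 0.6, -1.7]
opening: 0.0608
```

Call:
carry_out(increments=[[[0,0,0],[0,1,0],0],[[0,0,0],[0,1,0],0],[[0,0,0],[0,1,-0.5],0],[[0,0,0],[0,1,-0.5],0],[[0,0,0],[0,0.7,-0.5],0],[[0,0,0],[0,0.3,0],0],[[0,0,0],[0,0,0],0]])

```text
t: 18.15
tool_pos: [0.4005, 0.3422, 0.3416]
tool_rot: [0.131, 1.536, -0.122]
contact_force: [0.4, 0.5, -1.4]
opening: 0.0607
```

```bash
python3 - <<'E'
from h import *
status(); c,im,D=snap("wrist","w6.png"); P=cloud(c,D)
m=((P[...,2]>.066)&(P[...,2]<.084)); m[260:]=0
q=P[m]; print(q[:,:2].min(0),q[:,:2].max(0),len(q))
print(cv2.minAreaRect((q[:,:2]*1000).astype(np.float32)))
x=tip_of("wrist","carton_green"); print([(i["centre"],i["p"],atz(c,i["centre"],0)) for i in x])
E
```

```text
t 18.15 tcp [0.4005 0.3422 0.3416] grasp [0.4054 0.3427 0.1867] tilt x [ 0.031  0.003 -0.999] jaw deg -9.26 q [ 0.57 -0.14  1.91 -0.01  1.35  0.73] F [ 0.4  0.5 -1.4] open 0.0607
[0.32587594 0.2725201 ] [0.56797228 0.44803984] 10020
((446.33892822265625, 365.682861328125), (175.68296813964844, 236.27349853515625), 87.33477020263672)
[([278.0, 254.0], 0.55, array([0.39795652, 0.27543825, 0.        ]))]
```

View pics/w6.png

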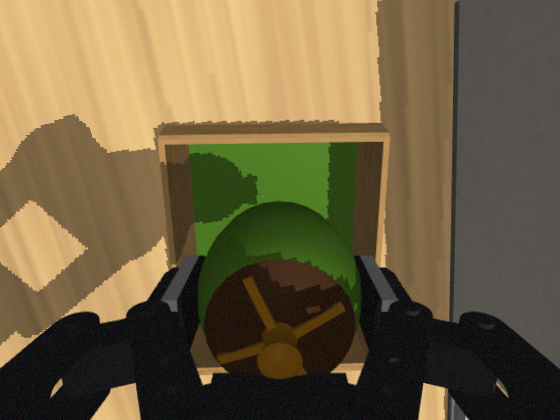

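The held green jar is over the green-lined carton, whose far rim is at rows 125–142. I check the rim positions.

```bash
python3 - <<'E'
from h import *
c=get_calibration("wrist")
for uv in ((160,128),(388,126),(166,142),(380,140),(378,260),(172,260)): print(uv,atz(c,uv,.075).round(4))
E
```

```text
(160, 128) [0.3418 0.4062 0.075 ]
(388, 126) [0.4856 0.3836 0.075 ]
(166, 142) [0.3433 0.397  0.075 ]
(380, 140) [0.4797 0.3755 0.075 ]
(378, 260) [0.471  0.2908 0.075 ]
(172, 260) [0.3273 0.3164 0.075 ]
```

Call:
carry_out(increments=[[[0,0.15,0],[0.15,0,-0.8],0],[[0,0.15,0],[0.15,0,-0.8],0],[[0,0,0],[0,0,-0.8],0],[[0,0,0],[0,0,-0.8],0],[[0,0,0],[0,0,-0.8],0],[[0,0,0],[0,0,-0.8],0],[[0,0,0],[0,0,-0.8],0],[[0,0,0],[0,0,0],0]])

```text
t: 19.05
tool_pos: [0.4072, 0.3358, 0.2178]
tool_rot: [0.132, 1.575, -0.134]
contact_force: [-0.4, -0.7, -2.6]
opening: 0.061
```

```bash
python3 - <<'E'
from h import *
status()
E
```

```text
t 19.05 tcp [0.4072 0.3358 0.2178] grasp [0.4059 0.3357 0.0628] tilt x [-0.008 -0.001 -1.   ] jaw deg -9.72 q [0.55 0.02 1.98 0.   1.15 0.72] F [-0.4 -0.7 -2.6] open 0.061
```

Call:
carry_out(increments=[[[0,-0.05,0],[0,0.3,0],0],[[0,0,0],[0,0.1,-0.5],0],[[0,0,0],[0,0,-0.4],0],[[0,0,0],[0,0,-0.15],0],[[0,0,0],[0,0,-0.15],0],[[0,0,0],[0,0,0],0]])

```text
t: 19.65
tool_pos: [0.4082, 0.3443, 0.1926]
tool_rot: [0.134, 1.569, -0.134]
contact_force: [0.6, 0.8, -1.8]
opening: 0.0609
```

```bash
python3 - <<'E'
from h import *
status()
E
```

```text
t 19.65 tcp [0.4082 0.3443 0.1926] grasp [0.4079 0.3444 0.0376] tilt x [-0.002  0.    -1.   ] jaw deg -9.78 q [0.56 0.07 1.97 0.   1.1  0.73] F [ 0.6  0.8 -1.8] open 0.0609
```

Call:
carry_out(increments=[[[0,0,0],[0,0,-0.1],0],[[0,0,0],[0,0,0],0]])

```text
t: 19.85
tool_pos: [0.4087, 0.3447, 0.1915]
tool_rot: [0.135, 1.567, -0.133]
contact_force: [-0.1, 0.7, -1.8]
opening: 0.0611
```

Call:
carry_out(increments=[[[0,0,0],[0,0,-0.1],0],[[0,0,0],[0,0,0],0]])

```text
t: 20.05
tool_pos: [0.4092, 0.3452, 0.1917]
tool_rot: [0.136, 1.567, -0.132]
contact_force: [0.1, -0.1, -2.0]
opening: 0.061
```

Call:
carry_out(increments=[[[0,0,0],[0,0,-0.2],0],[[0,0,0],[0,0,0],0]])

```text
t: 20.25
tool_pos: [0.4104, 0.3461, 0.1921]
tool_rot: [0.136, 1.566, -0.132]
contact_force: [-0.2, 0.3, -2.3]
opening: 0.0609
```

Call:
carry_out(increments=[[[0,0,0],[0,0,-0.2],0],[[0,0,0],[0,0,0],0]])

```text
t: 20.45
tool_pos: [0.4115, 0.347, 0.1917]
tool_rot: [0.137, 1.565, -0.13]
contact_force: [0.0, 0.3, -1.6]
opening: 0.0611
```

```bash
python3 - <<'E'
from h import *
status(); c,im,D=snap("side"); cv2.imwrite("pics/d3.png",cv2.resize(im[130:270,180:360],None,fx=4,fy=4)); snap("wrist","w7.png"); status(); print(get_obs()["effort"])
E
```

```text
t 20.45 tcp [0.4115 0.347  0.1917] grasp [0.4119 0.3476 0.0367] tilt x [ 0.002  0.004 -1.   ] jaw deg -9.74 q [0.56 0.08 1.97 0.   1.09 0.73] F [ 0.   0.3 -1.6] open 0.0611
t 20.55 tcp [0.4114 0.347  0.1911] grasp [0.4119 0.3477 0.0361] tilt x [ 0.003  0.005 -1.   ] jaw deg -9.76 q [0.56 0.08 1.97 0.   1.09 0.73] F [-0.5  2.2  2.1] open 0.0606
[-6.83068000e-01 -3.31582189e+01 -2.90929163e+01 -3.16306595e-01
  3.92858209e-01  1.10655982e-02]
```

View pics/d3.png

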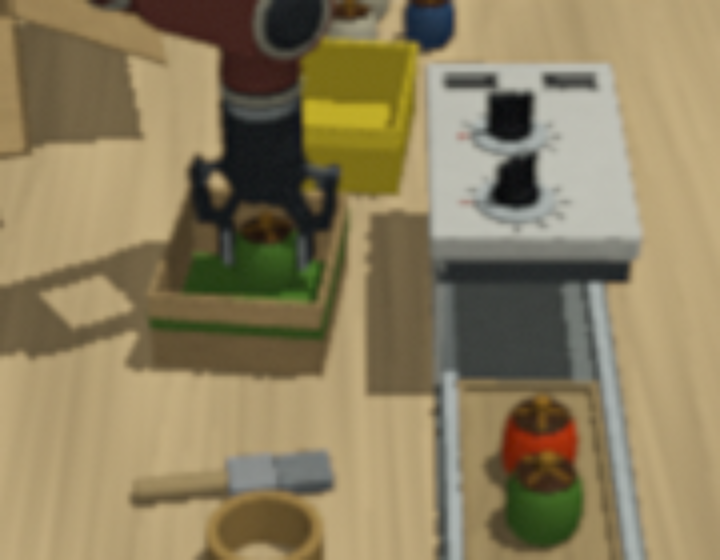

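View pics/w7.png

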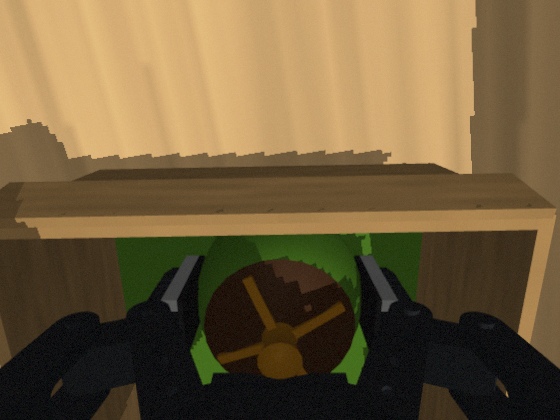

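Contact force has risen to +2 N, so the jar's foot is on the floor. I release and rise.

Call:
carry_out(increments=[[[0,0,0],[0,0,0],0.85],[[0,0,0],[0,0,0],0.85],[[0,0,0],[0,0,0],0.85],[[0,0,0],[0,0,0.4],0.85],[[0,0,0],[0,0,1],0.9],[[0,0,0],[0,0,1],0.9],[[0,0,0],[0,0,1],1],[[0,0,0],[0,0,1],1]])

```text
t: 21.35
tool_pos: [0.4085, 0.3451, 0.2769]
tool_rot: [0.133, 1.575, -0.136]
contact_force: [-0.4, -0.1, -0.4]
opening: 0.0856
```

Call:
carry_out(increments=[[[0,0,0],[0.1,-0.6,1],1],[[0,0,0],[0.1,-0.8,1],1],[[0,0,0],[0.1,-1,1],1],[[0,0,0],[0.1,-1,0],1],[[0,0,0],[0.1,-1,0],1],[[0,0,0],[0,0,0],1]])

```text
t: 21.95
tool_pos: [0.4202, 0.2548, 0.3493]
tool_rot: [0.137, 1.56, -0.129]
contact_force: [-0.1, 0.1, 0.2]
opening: 0.0852
```

```bash
python3 - <<'E'
from h import *
status(); jars("w8.png")
E
```

```text
t 21.95 tcp [0.4202 0.2548 0.3493] grasp [0.4213 0.2555 0.1944] tilt x [ 0.007  0.004 -1.   ] jaw deg -9.74 q [ 0.39 -0.24  1.98  0.    1.39  0.56] F [-0.1  0.1  0.2] open 0.0852
jar_green_1 [246.  74.] 0.8 z.018 [0.4106 0.3475] z.004 [0.4096 0.3485]
jar_green_1 [517. 412.] 0.68 z.018 [ 0.6255 -0.0276] z.004 [ 0.6346 -0.044 ]
top 0.062 [211, 37, 61, 65, 2525] ctr 410.5 347.3 size 41.1 38.0 zmax 0.077
```

View pics/w8.png

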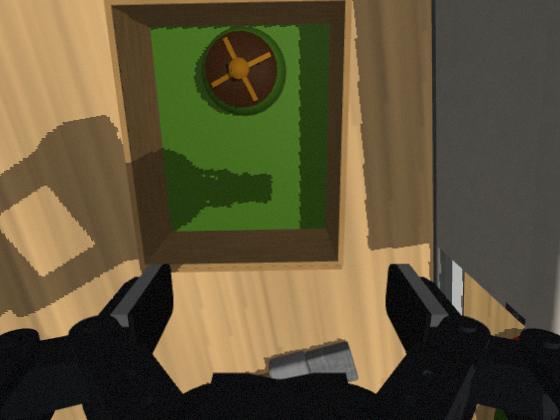

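The first green jar stands at (240,70) on the green floor, its knob top at z = 0.077 as expected. Next is the second green jar.

Call:
carry_out(increments=[[[0,0,0.15],[0,-1,0],1],[[0,0,0.15],[0,-1,0],1],[[0,0,0.15],[0,-1,0],1],[[0,0,0.15],[0,-1,0],1],[[0,0,0.15],[0,-1,0],1],[[0,0,0.15],[0,-1,0],1],[[0,0,0.15],[0.6,-1,0],1],[[0,0,0.15],[1,-1,0],1]])

```text
t: 22.9
tool_pos: [0.4502, 0.099, 0.3462]
tool_rot: [0.027, 1.572, -0.017]
contact_force: [0.9, -0.3, 0.6]
opening: 0.0854
```

Call:
carry_out(increments=[[[0,0,0],[1,-1,0],1],[[0,0,0],[1,-1,0],1],[[0,0,0],[1,-1,0],1],[[0,0,0],[1,-1,0],1],[[0,0,0],[1,-1,0],1],[[0,0,0],[1,-0.5,0],1],[[0,0,0],[1,0,0],1],[[0,0,0],[1,0,0],1]])

```text
t: 23.7
tool_pos: [0.618, -0.0117, 0.3421]
tool_rot: [0.025, 1.577, -0.01]
contact_force: [0.8, 0.5, 0.3]
opening: 0.0852
```

```bash
python3 - <<'E'
from h import *
status(); jars("w9.png")
E
```

```text
t 23.7 tcp [ 0.618  -0.0117  0.3421] grasp [ 0.617  -0.0103  0.1871] tilt x [-0.007  0.009 -1.   ] jaw deg -1.29 q [-0.14  0.08  1.69  0.01  1.38 -0.12] F [0.8 0.5 0.3] open 0.0852
jar_orange_1 [295. 120.] 0.64 z.018 [0.6284 0.0444] z.004 [0.6289 0.0437]
jar_green_1 [290. 206.] 0.97 z.018 [ 0.6237 -0.0257] z.004 [ 0.624  -0.0298]
top 0.077 [269, 89, 65, 68, 1837] ctr 629.3 44.3 size 33.7 34.3 zmax 0.0911
top 0.077 [271, 206, 50, 48, 1507] ctr 625.8 -25.8 size 34.3 33.6 zmax 0.0911
top 0.062 [257, 79, 84, 87, 5319] ctr 629.1 45.1 size 55.9 56.0 zmax 0.079
top 0.062 [256, 184, 78, 76, 4299] ctr 625.5 -23.2 size 56.1 52.7 zmax 0.0791
```

View pics/w9.png

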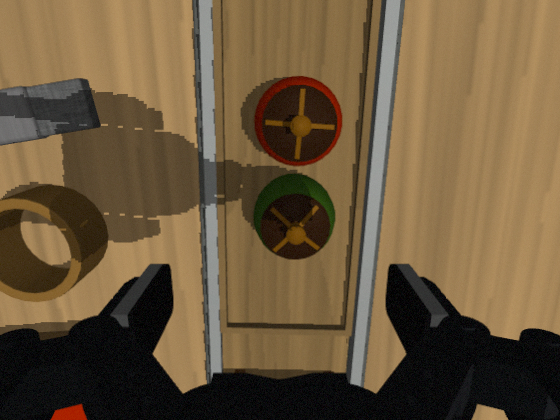

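The remaining green jar is at (295,218), world (0.6255, -0.0255), and the orange one at (299,120). I line up and descend.

Call:
carry_out(increments=[[[-0.09,-0.07,-0.24],[0.4,-0.65,-0.5],1],[[0,0,0],[0,0,-1],1],[[0,0,0],[0,0,-1],1],[[0,0,0],[0,0,-1],1],[[0,0,0],[0,0,-0.4],1],[[0,0,0],[0,0,0],1]])

```text
t: 24.45
tool_pos: [0.6232, -0.0251, 0.2589]
tool_rot: [0.036, 1.571, -0.04]
contact_force: [-0.1, -1.0, 0.3]
opening: 0.0854
```

```bash
python3 - <<'E'
from h import *
status()
E
```

```text
t 24.45 tcp [ 0.6232 -0.0251  0.2589] grasp [ 0.623  -0.0255  0.1039] tilt x [-0.001 -0.003 -1.   ] jaw deg -2.76 q [-0.16  0.18  1.73 -0.    1.23 -0.11] F [-0.1 -1.   0.3] open 0.0854
```

Call:
carry_out(increments=[[[0,0,0],[0.1,0,-0.9],1],[[0,0,0],[0,0,-0.9],1],[[0,0,0],[0,0,-0.7],1],[[0,0,0],[0,0,0],1]])

```text
t: 24.85
tool_pos: [0.6258, -0.0254, 0.2076]
tool_rot: [0.035, 1.567, -0.041]
contact_force: [0.5, -0.1, 0.5]
opening: 0.0854
```

```bash
python3 - <<'E'
from h import *
status()
E
```

```text
t 24.85 tcp [ 0.6258 -0.0254  0.2076] grasp [ 0.6263 -0.026   0.0526] tilt x [ 0.003 -0.004 -1.   ] jaw deg -2.79 q [-0.16  0.25  1.75 -0.    1.14 -0.11] F [ 0.5 -0.1  0.5] open 0.0854
```

Call:
carry_out(increments=[[[0,0,0],[0,0,-0.1],0],[[0,0,0],[0,0,0],0],[[0,0,0],[0,0,0],0],[[0,0,0],[0,0,0],0]])

```text
t: 25.25
tool_pos: [0.6267, -0.0255, 0.2072]
tool_rot: [0.035, 1.564, -0.041]
contact_force: [-0.4, 0.1, -2.3]
opening: 0.0606
```

Call:
carry_out(increments=[[[0,0,0],[0,0,0.4],0],[[0,0,0],[0,0,0.8],0],[[0,0,0],[0,0,1],0],[[0,0,0],[0,0,1],0],[[0,0,0],[-0.3,0,1],0],[[0,0,0],[-0.6,0,1],0],[[0,0,0],[-1,0,0.8],0],[[0,0,0],[-1,0,0],0]])

```text
t: 26.05
tool_pos: [0.5681, -0.0255, 0.342]
tool_rot: [0.034, 1.555, -0.042]
contact_force: [0.1, -0.4, -1.8]
opening: 0.0609
```

Call:
carry_out(increments=[[[0,0,-0.2],[-1,0.3,0],0],[[0,0,-0.2],[-1,0.6,0],0],[[0,0,-0.2],[-1,0.8,0],0],[[0,0,-0.2],[-1,1,0],0],[[0,0,-0.2],[-1,1,0],0],[[0,0,-0.2],[-1,1,0],0],[[0,0,0],[-1,1,0],0],[[0,0,0],[-0.5,1,0],0]])

```text
t: 26.85
tool_pos: [0.4105, 0.1104, 0.3573]
tool_rot: [0.135, 1.531, -0.146]
contact_force: [0.3, 0.2, -2.1]
opening: 0.0604
```

```bash
python3 - <<'E'
from h import *
status()
E
```

```text
t 26.85 tcp [0.4105 0.1104 0.3573] grasp [0.4158 0.1089 0.2024] tilt x [ 0.034 -0.01  -0.999] jaw deg -10.28 q [ 0.09 -0.44  2.12 -0.01  1.43  0.27] F [ 0.3  0.2 -2.1] open 0.0604
```

Call:
carry_out(increments=[[[0.05,0.1,0.1],[-0.1,1,0],0],[[0.05,0.1,0.1],[-0.1,1,0],0],[[0,0.1,0],[-0.1,1,0],0],[[0,0,0],[-0.1,1,0],0],[[0,0,0],[-0.1,1,0],0],[[0,0,0],[-0.1,1,-0.5],0],[[0,0,0],[-0.1,1,-0.8],0],[[0,0,0],[0,0.4,-0.8],0]])

```text
t: 27.65
tool_pos: [0.3927, 0.2658, 0.3315]
tool_rot: [0.131, 1.539, -0.113]
contact_force: [-0.0, -0.1, -2.0]
opening: 0.0609
```

```bash
python3 - <<'E'
from h import *
status();jars("w10.png")
E
```

```text
t 27.65 tcp [0.3927 0.2658 0.3315] grasp [0.3972 0.2673 0.1766] tilt x [ 0.029  0.01  -1.   ] jaw deg -8.96 q [ 0.44 -0.27  2.04 -0.    1.35  0.6 ] F [-0.  -0.1 -2. ] open 0.0609
jar_orange_1 [553. 374.] 0.52 z.018 [0.6335 0.0455] z.004 [0.6449 0.0311]
jar_green_1 [276. 252.] 0.8 z.018 [0.3897 0.216 ] z.004 [0.389 0.21 ]
jar_green_1 [277.  88.] 0.75 z.018 [0.4114 0.3459] z.004 [0.4118 0.3464]
jar_green_1 [269. 147.] 0.69 z.018 [0.3977 0.3036] z.004 [0.3975 0.302 ]
top 0.062 [246, 48, 64, 67, 2784] ctr 410.4 347.6 size 38.8 37.8 zmax 0.0769
```

View pics/w10.png

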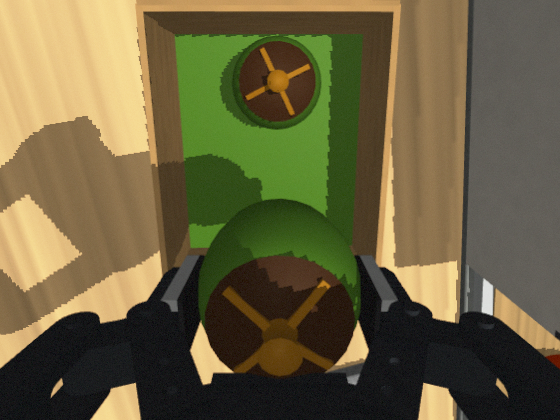

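Call:
carry_out(increments=[[[-0.05,0.14,0],[0.1,0,-0.8],0],[[-0.05,0.14,0],[0.1,0,-0.8],0],[[0,0,0],[0,0,-0.8],0],[[0,0,0],[0,0,-0.8],0],[[0,0,0],[0,0,-0.8],0],[[0,0,0],[0,0,-0.8],0],[[0,0,0],[0,0,-0.6],0],[[0,0,0],[0,0,0],0]])

```text
t: 28.6
tool_pos: [0.3983, 0.2602, 0.217]
tool_rot: [0.125, 1.571, -0.132]
contact_force: [-1.0, 0.0, -2.1]
opening: 0.0604
```

```bash
python3 - <<'E'
from h import *
status()
E
```

```text
t 28.6 tcp [0.3983 0.2602 0.217 ] grasp [0.3977 0.2596 0.0621] tilt x [-0.004 -0.004 -1.   ] jaw deg -9.37 q [ 0.42 -0.11  2.1  -0.    1.15  0.59] F [-1.   0.  -2.1] open 0.0604
```

Call:
carry_out(increments=[[[0,0,0],[-0.1,0.05,-0.5],0],[[0,0,0],[0,0,-0.4],0],[[0,0,0],[0,0,-0.25],0],[[0,0,0],[0,0,-0.2],0],[[0,0,0],[0,0,0],0]])

```text
t: 29.1
tool_pos: [0.3983, 0.262, 0.1929]
tool_rot: [0.126, 1.569, -0.132]
contact_force: [0.2, -0.2, -1.5]
opening: 0.061
```

```bash
python3 - <<'E'
from h import *
status(); get_image("side"); status()
E
```

```text
t 29.1 tcp [0.3983 0.262  0.1929] grasp [0.3979 0.2614 0.0379] tilt x [-0.002 -0.004 -1.   ] jaw deg -9.39 q [ 0.43 -0.06  2.11 -0.    1.1   0.59] F [ 0.2 -0.2 -1.5] open 0.061
t 29.15 tcp [0.3984 0.262  0.1929] grasp [0.3981 0.2615 0.0379] tilt x [-0.002 -0.003 -1.   ] jaw deg -9.4 q [ 0.43 -0.06  2.11 -0.    1.1   0.59] F [-0.   0.3 -1.9] open 0.0608
```

Call:
carry_out(increments=[[[0,0,0],[0,0,-0.2],0],[[0,0,0],[0,0,-0.2],0]])

```text
t: 29.35
tool_pos: [0.3999, 0.2629, 0.1919]
tool_rot: [0.122, 1.574, -0.134]
contact_force: [-19.9, -9.6, 40.1]
opening: 0.0608
```

```bash
python3 - <<'E'
from h import *
status(); get_image("side"); status()
E
```

```text
t 29.35 tcp [0.3999 0.2629 0.1919] grasp [0.3988 0.2619 0.0369] tilt x [-0.007 -0.007 -1.   ] jaw deg -9.34 q [ 0.43 -0.06  2.1  -0.    1.1   0.59] F [-19.9  -9.6  40.1] open 0.0608
t 29.4 tcp [0.3999 0.263  0.1919] grasp [0.3988 0.2619 0.0369] tilt x [-0.007 -0.007 -1.   ] jaw deg -9.34 q [ 0.43 -0.06  2.1  -0.    1.1   0.59] F [-16.2  -8.4  32.4] open 0.0608
```

It is firmly on the floor, and 40 N is more than wanted. I ease off and release.

Call:
carry_out(increments=[[[0,0,0],[0,0,0],0.5],[[0,0,0],[0,0,0],0.85],[[0,0,0],[0,0,0],0.85],[[0,0,0],[0,0,0.4],0.85],[[0,0,0],[0,0,1],0.9],[[0,0,0],[0,0,1],0.9],[[0,0,0],[0,0,1],1],[[0,0,0],[0,0,1],1]])

```text
t: 30.2
tool_pos: [0.399, 0.2626, 0.2812]
tool_rot: [0.121, 1.577, -0.135]
contact_force: [0.5, 0.9, -0.4]
opening: 0.0855
```

Call:
carry_out(increments=[[[0,0,0],[0.1,-1,1],1],[[0,0,0],[0.1,-1,1],1],[[0,0,0],[0.1,-1,1],1],[[0,0,0],[0.5,-1,0],1],[[0,0,0],[0.5,-0.6,0],1],[[0,0,0],[0,0,0],1]])

```text
t: 30.8
tool_pos: [0.4262, 0.1678, 0.3501]
tool_rot: [0.122, 1.565, -0.131]
contact_force: [0.5, 0.3, -0.1]
opening: 0.0858
```

```bash
python3 - <<'E'
from h import *
status(); jars("w11.png")
E
```

```text
t 30.8 tcp [0.4262 0.1678 0.3501] grasp [0.4265 0.1669 0.1951] tilt x [ 0.002 -0.006 -1.   ] jaw deg -9.2 q [ 0.21 -0.33  2.05 -0.01  1.42  0.38] F [ 0.5  0.3 -0.1] open 0.0858
jar_orange_1 [517. 275.] 0.83 z.018 [0.6294 0.0449] z.004 [0.6384 0.0359]
jar_green_1 [227.  68.] 0.76 z.018 [0.4005 0.2644] z.004 [0.3988 0.2656]
top 0.077 [538, 294, 22, 37, 372] ctr 616.3 45.0 size 16.4 32.6 zmax 0.0793
top 0.062 [187, 31, 59, 66, 2562] ctr 398.9 263.8 size 40.2 38.5 zmax 0.0771
top 0.062 [515, 269, 45, 66, 2203] ctr 615.0 50.4 size 51.6 30.2 zmax 0.0787
```

View pics/w11.png

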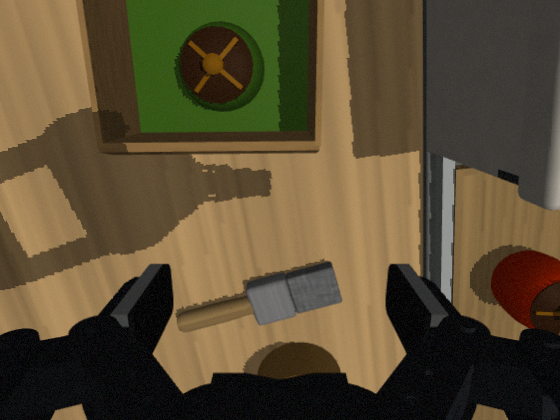

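The second green jar stands at (215,65), with its top at 0.077. Next is the orange jar at (0.629, 0.044).

Call:
carry_out(increments=[[[0,0,0.15],[0.2,-1,0],1],[[0,0,0.15],[0.6,-1,0],1],[[0,0,0.15],[1,-1,0],1],[[0,0,0.15],[1,-1,0],1],[[0,0,0.15],[1,-0.8,0],1],[[0,0,0.15],[1,-0.6,0],1],[[0,0,0.15],[1,-0.4,0],1],[[0,0,0.1],[1,-0.3,0],1]])

```text
t: 31.75
tool_pos: [0.5609, 0.0499, 0.3447]
tool_rot: [0.017, 1.579, -0.023]
contact_force: [0.9, 1.3, -0.5]
opening: 0.0853
```

Call:
carry_out(increments=[[[0,0,0],[1,0,0],1],[[0,0,0],[1,0,0],1],[[0,0,0],[0.7,0,0],1],[[0,0,0],[0,0,0],1]])

```text
t: 32.15
tool_pos: [0.6176, 0.053, 0.3417]
tool_rot: [0.015, 1.583, -0.019]
contact_force: [0.3, -0.0, -0.2]
opening: 0.0855
```

```bash
python3 - <<'E'
from h import *
status(); jars("w12.png")
E
```

```text
t 32.15 tcp [0.6176 0.053  0.3417] grasp [0.6156 0.0526 0.1867] tilt x [-0.013 -0.003 -1.   ] jaw deg -1.24 q [-0.03  0.09  1.68 -0.    1.38 -0.01] F [ 0.3 -0.  -0.2] open 0.0855
jar_orange_1 [300. 195.] 0.97 z.018 [0.6295 0.044 ] z.004 [0.6301 0.0401]
jar_orange_1 [ 24. 186.] 0.44 z.018 [0.398  0.0566] z.004 [0.3875 0.0533]
top 0.077 [278, 189, 54, 56, 1515] ctr 629.4 44.6 size 35.1 34.3 zmax 0.0912
top 0.062 [263, 171, 79, 78, 4326] ctr 628.6 46.7 size 56.0 53.4 zmax 0.0792
```

View pics/w12.png

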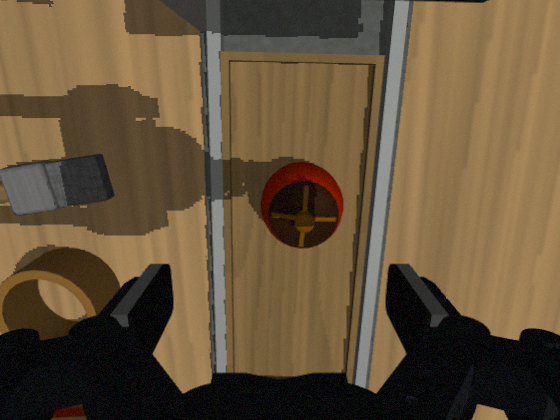

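Only the orange jar at (302,208) is left, and the fourth place (up to row 60) is empty. I descend on it.

Call:
carry_out(increments=[[[0.03,-0.13,-0.24],[0.6,-0.4,-0.5],1],[[0,0,0],[0,0,-1],1],[[0,0,0],[0,0,-1],1],[[0,0,0],[0,0,-1],1],[[0,0,0],[0,0,-0.4],1],[[0,0,0],[0,0,0],1]])

```text
t: 32.9
tool_pos: [0.6241, 0.0466, 0.2634]
tool_rot: [0.035, 1.569, -0.035]
contact_force: [0.3, -0.5, -0.8]
opening: 0.0852
```

```bash
python3 - <<'E'
from h import *
status()
E
```

```text
t 32.9 tcp [0.6241 0.0466 0.2634] grasp [0.6244 0.0467 0.1084] tilt x [ 0.002  0.    -1.   ] jaw deg -2.54 q [-0.04  0.18  1.72  0.    1.24 -0.  ] F [ 0.3 -0.5 -0.8] open 0.0852
```

Call:
carry_out(increments=[[[0,0,0],[0.2,-0.1,-0.9],1],[[0,0,0],[0,0,-0.9],1],[[0,0,0],[0,0,-0.9],1],[[0,0,0],[0,0,-0.1],1],[[0,0,0],[0,0,0],1]])

```text
t: 33.4
tool_pos: [0.6296, 0.0445, 0.2079]
tool_rot: [0.034, 1.562, -0.034]
contact_force: [0.1, 0.2, 0.5]
opening: 0.0854
```

```bash
python3 - <<'E'
from h import *
status()
E
```

```text
t 33.4 tcp [0.6296 0.0445 0.2079] grasp [0.6309 0.0445 0.0529] tilt x [ 0.009 -0.    -1.   ] jaw deg -2.52 q [-0.05  0.26  1.73  0.    1.14 -0.  ] F [0.1 0.2 0.5] open 0.0854
```

Call:
carry_out(increments=[[[0,0.05,0],[-0.05,0,-0.1],0],[[0,0,0],[0,0,0],0],[[0,0,0],[0,0,0],0],[[0,0,0],[0,0,0],0]])

```text
t: 33.8
tool_pos: [0.6297, 0.0444, 0.2087]
tool_rot: [0.034, 1.563, -0.035]
contact_force: [-0.5, 0.2, -1.6]
opening: 0.0609
```

```bash
python3 - <<'E'
from h import *
status()
E
```

```text
t 33.8 tcp [0.6297 0.0444 0.2087] grasp [0.6309 0.0443 0.0537] tilt x [ 0.008 -0.    -1.   ] jaw deg -2.51 q [-0.05  0.26  1.73 -0.    1.14 -0.  ] F [-0.5  0.2 -1.6] open 0.0609
```

Call:
carry_out(increments=[[[0,0,0],[0,0,0.4],0],[[0,0,0],[0,0,0.8],0],[[0,0,0],[0,0,1],0],[[0,0,0],[0,0,1],0],[[0,0,0],[-0.2,-0.3,1],0],[[0,0,0],[-0.4,-0.6,1],0],[[0,0,0],[-0.7,-1,0.8],0],[[0,0,0],[-0.8,-1,0],0]])

```text
t: 34.6
tool_pos: [0.5869, -0.013, 0.3426]
tool_rot: [0.03, 1.556, -0.032]
contact_force: [0.7, -0.8, -1.3]
opening: 0.0613
```

Call:
carry_out(increments=[[[0,0,0.2],[-0.8,-1,0],0],[[0,0,0.2],[-0.8,-1,0],0],[[0,0,0.2],[-0.8,-1,0],0],[[0,0,0.2],[-0.8,-1,0],0],[[0,0,0.2],[-0.8,-1,0],0],[[0,0,0],[-0.8,-1,0],0],[[0,0,0],[-0.8,-1,0],0],[[0,0,0],[-0.8,-1,0],0]])

```text
t: 35.4
tool_pos: [0.4528, -0.178, 0.358]
tool_rot: [-0.058, 1.537, 0.047]
contact_force: [-0.3, -0.0, -1.4]
opening: 0.0604
```

```bash
python3 - <<'E'
from h import *
status()
E
```

```text
t 35.4 tcp [ 0.4528 -0.178   0.358 ] grasp [ 0.4579 -0.1789  0.2031] tilt x [ 0.033 -0.006 -0.999] jaw deg 3.87 q [-0.53 -0.26  1.98  0.01  1.39 -0.6 ] F [-0.3 -0.  -1.4] open 0.0604
```

Call:
carry_out(increments=[[[0.03,0.1,0],[-0.8,-0.9,0],0],[[0.03,0.1,0],[-0.8,-0.9,0],0],[[0,0.1,0],[-0.8,-0.8,0],0],[[0,0,0],[-0.6,-0.7,-0.5],0],[[0,0,0],[0,-0.1,-0.5],0],[[0,0,0],[0,0,0],0]])

```text
t: 36.0
tool_pos: [0.388, -0.2498, 0.347]
tool_rot: [-0.056, 1.559, 0.043]
contact_force: [0.4, 0.2, -1.9]
opening: 0.0605
```

```bash
python3 - <<'E'
from h import *
status(); c,im,D=snap("wrist","w13.png")
E
```

```text
t 36.0 tcp [ 0.388  -0.2498  0.347 ] grasp [ 0.3899 -0.251   0.192 ] tilt x [ 0.012 -0.008 -1.   ] jaw deg 3.61 q [-0.73 -0.32  2.05  0.    1.4  -0.8 ] F [ 0.4  0.2 -1.9] open 0.0605
```

View pics/w13.png

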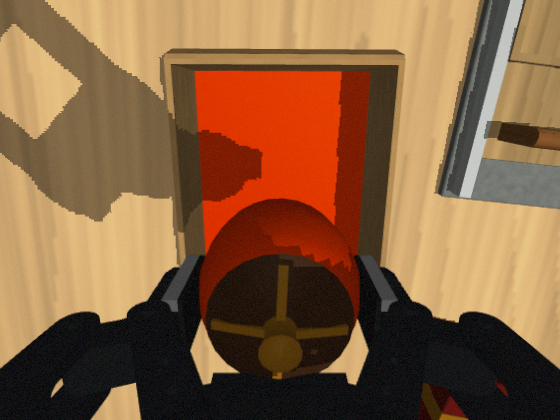

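The orange jar is over the orange-lined carton, rim from (163,52) to (405,55). I descend.

Call:
carry_out(increments=[[[0.05,0.1,0],[0.25,0.15,-0.8],0],[[0,0,0],[0.1,0,-0.8],0],[[0,0,0],[0,0,-0.8],0],[[0,0,0],[0,0,-0.8],0],[[0,0,0],[0,0,-0.8],0],[[0,0,0],[0,0,-0.8],0],[[0,0,0],[0,0,-0.8],0],[[0,0,0],[0,0,0],0]])

```text
t: 36.85
tool_pos: [0.4006, -0.2395, 0.2286]
tool_rot: [-0.059, 1.568, 0.058]
contact_force: [0.0, 0.3, -2.3]
opening: 0.0608
```

```bash
python3 - <<'E'
from h import *
status()
E
```

```text
t 36.85 tcp [ 0.4006 -0.2395  0.2286] grasp [ 0.4009 -0.2396  0.0736] tilt x [ 0.002 -0.001 -1.   ] jaw deg 4.25 q [-0.7  -0.15  2.12  0.    1.17 -0.77] F [ 0.   0.3 -2.3] open 0.0608
```

Off by about 7 mm in both axes, which I correct before lowering the rest slowly.

Call:
carry_out(increments=[[[0,0,0],[-0.25,-0.3,-0.6],0],[[0,0,0],[0,0,-0.5],0],[[0,0,0],[0,0,-0.3],0],[[0,0,0],[0,0,-0.2],0],[[0,0,0],[0,0,0],0]])

```text
t: 37.35
tool_pos: [0.3966, -0.2453, 0.1949]
tool_rot: [-0.061, 1.567, 0.059]
contact_force: [-0.1, -0.1, -2.1]
opening: 0.0606
```

```bash
python3 - <<'E'
from h import *
status()
E
```

```text
t 37.35 tcp [ 0.3966 -0.2453  0.1949] grasp [ 0.397  -0.2455  0.0399] tilt x [ 0.003 -0.001 -1.   ] jaw deg 4.37 q [-0.71 -0.09  2.14  0.    1.1  -0.79] F [-0.1 -0.1 -2.1] open 0.0606
```

Call:
carry_out(increments=[[[0,0,0],[0,0,-0.2],0]])

```text
t: 37.45
tool_pos: [0.3973, -0.246, 0.1932]
tool_rot: [-0.061, 1.567, 0.059]
contact_force: [-12.8, 10.4, 38.7]
opening: 0.0605
```

Call:
carry_out(increments=[[[0,0,0],[0,0,0],0.6],[[0,0,0],[0,0,0],0.85],[[0,0,0],[0,0,0],0.85],[[0,0,0],[0,0,0.4],0.85],[[0,0,0],[0,0,1],0.9],[[0,0,0],[0,0,1],0.9],[[0,0,0],[0,0,1],1],[[0,0,0],[0,0,1],1]])

```text
t: 38.25
tool_pos: [0.3973, -0.2461, 0.2854]
tool_rot: [-0.061, 1.567, 0.059]
contact_force: [0.7, 0.0, 0.5]
opening: 0.0852
```

Call:
carry_out(increments=[[[0,0,0],[0.6,-0.8,1],1],[[0,0,0],[0.6,-0.8,1],1],[[0,0,0],[0.6,-0.8,1],1],[[0,0,0],[0.6,-0.8,0.5],1],[[0,0,0],[0,0,0],1]])

```text
t: 38.75
tool_pos: [0.4467, -0.3118, 0.3653]
tool_rot: [-0.067, 1.56, 0.054]
contact_force: [-0.3, 0.0, -0.1]
opening: 0.0855
```

```bash
python3 - <<'E'
from h import *
status(); jars("w14.png"); jars("d4.png","side")
for k,z in (("board_handle",.06),):
    c,im,D=snap("side")
    for x in tip_of("side",k)[:2]: print(k,np.round(x["centre"]),round(x["p"],2),atz(c,x["centre"],z).round(4))
E
```

```text
t 38.75 tcp [ 0.4467 -0.3118  0.3653] grasp [ 0.4483 -0.313   0.2103] tilt x [ 0.01  -0.008 -1.   ] jaw deg 4.4 q [-0.75 -0.12  1.84  0.    1.4  -0.82] F [-0.3  0.  -0.1] open 0.0855
jar_orange_1 [226. 100.] 0.9 z.018 [ 0.3997 -0.2489] z.004 [ 0.3979 -0.2493]
top 0.077 [448, 299, 44, 27, 474] ctr 607.3 -393.7 size 9.3 33.7 zmax 0.0885
top 0.062 [185, 65, 62, 64, 2162] ctr 398.8 -246.7 size 38.8 39.2 zmax 0.0769
jar_orange_1 [241. 321.] 0.91 z.018 [ 0.403  -0.2578] z.004 [ 0.4023 -0.2449]
jar_orange_1 [236. 250.] 0.34 z.018 [0.3845 0.0415] z.004 [0.3836 0.0584]
jar_green_1 [317. 265.] 0.37 z.018 [ 0.6346 -0.0398] z.004 [ 0.637 -0.024]
top 0.062 [231, 300, 18, 14, 174] ctr 400.7 -247.0 size 45.2 48.2 zmax 0.0794
board_handle [318. 290.] 0.93 [ 0.6169 -0.1919  0.06  ]
board_handle [238. 320.] 0.53 [ 0.3981 -0.2938  0.06  ]
```

View pics/w14.png

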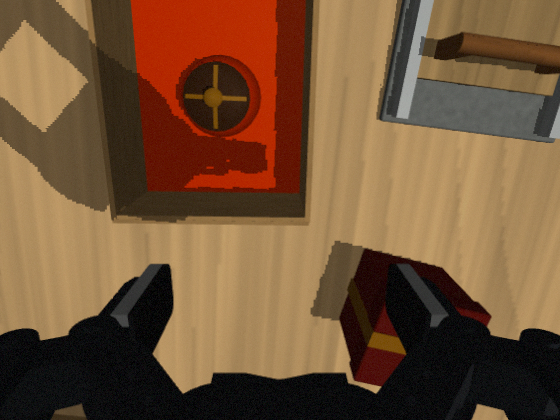

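View pics/d4.png

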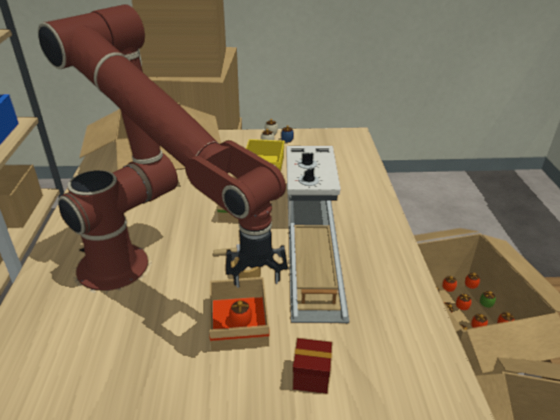

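All three jars are packed; the orange one is at (215,95) in the carton with its top at 0.077. The board is empty, with its handle at about (0.616, -0.199). I go back to the handle, turning the jaws across y.

Call:
carry_out(increments=[[[0,0,-1],[0.5,0.4,0],1],[[0,0,-1],[0.5,0.4,0],1],[[0,0,-1],[0.5,0.4,0],1],[[0,0,-1],[0.5,0.4,0],1],[[0,0,-1],[0.5,0.4,0],1],[[0,0,-1],[0.5,0.4,0],1],[[0,0,-1],[0.5,0.4,0],1],[[0,0,-1],[0.5,0.4,0],1]])

```text
t: 39.95
tool_pos: [0.525, -0.2413, 0.3577]
tool_rot: [0.59, 1.491, -0.593]
contact_force: [-0.9, -0.1, 1.2]
opening: 0.0853
```

Call:
carry_out(increments=[[[0,0,-1],[0.5,0.4,0],1],[[0,0,-1],[0.5,0.4,0],1],[[0,0,-1],[0.5,0.3,0],1],[[0,0,-1],[0.5,0.3,0],1],[[0,0,-1],[0.4,0.2,0],1],[[0,0,-1],[0.4,0,0],1],[[0,0,-1],[0.4,0,0],1],[[0,0,-1],[0.4,0,0],1]])

```text
t: 40.75
tool_pos: [0.5979, -0.2039, 0.3536]
tool_rot: [1.223, 1.212, -1.224]
contact_force: [0.3, -0.2, 0.1]
opening: 0.0853
```

```bash
python3 - <<'E'
from h import *
status(); c,im,D=snap("wrist","w15.png")
for x in tip_of("wrist","board_handle")[:2]: print(np.round(x["centre"]),round(x["p"],2),atz(c,x["centre"],.06).round(4))
jars("s4.png","scene")
E
```

```text
t 40.75 tcp [ 0.5979 -0.2039  0.3536] grasp [ 0.5968 -0.2029  0.1986] tilt x [-0.007  0.007 -1.   ] jaw deg -90.94 q [-0.45  0.11  1.64  0.    1.4   1.14] F [ 0.3 -0.2  0.1] open 0.0853
[276. 168.] 0.58 [ 0.6162 -0.2     0.06  ]
[527. 198.] 0.25 [ 0.5903 -0.3882  0.06  ]
jar_orange_1 [353. 281.] 0.56 z.018 [ 0.3934 -0.2436] z.004 [ 0.3961 -0.2448]
jar_green_1 [222. 221.] 0.53 z.018 [0.3872 0.2705] z.004 [0.3899 0.2743]
jar_green_1 [210. 208.] 0.51 z.018 [0.4104 0.3305] z.004 [0.4133 0.3348]
jar_green_1 [292. 181.] 0.28 z.018 [0.638  0.1061] z.004 [0.6431 0.1083]
top 0.077 [76, 230, 15, 16, 76] ctr 102.6 656.7 size 58.6 27.6 zmax 0.0995
top 0.062 [198, 197, 13, 13, 87] ctr 411.0 346.2 size 40.8 45.9 zmax 0.0766
top 0.062 [217, 209, 13, 14, 83] ctr 396.0 265.9 size 40.4 42.2 zmax 0.0789
top 0.062 [31, 257, 14, 16, 75] ctr -55.7 761.0 size 59.6 26.2 zmax 0.0845
top 0.062 [350, 272, 14, 14, 103] ctr 400.3 -245.8 size 42.3 42.5 zmax 0.0784
```

View pics/w15.png

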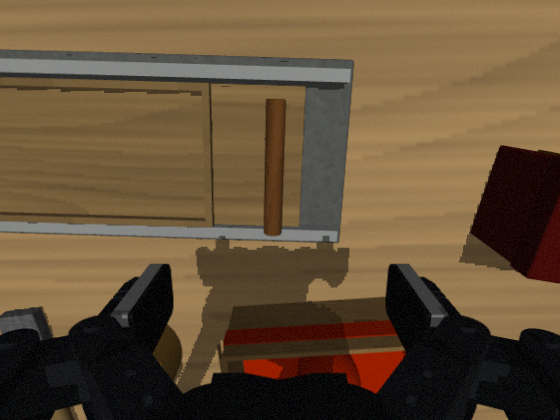

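View pics/s4.png

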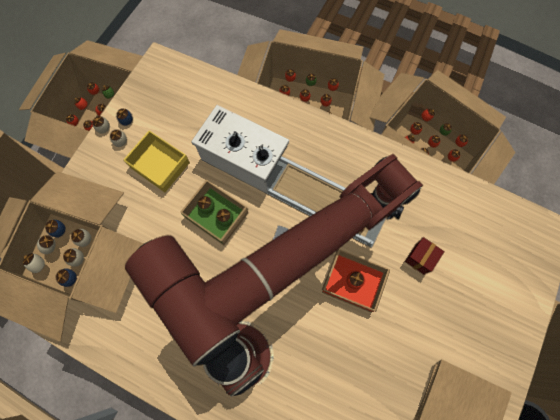

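All three jars are packed: greens at (204,203) and (224,216), orange at (356,280). The handle is at (276,168), world (0.616, -0.200). I descend on it.

Call:
carry_out(increments=[[[-0.07,-0.07,-0.3],[0.9,0.1,-0.5],0.6],[[0,0,0],[0,0,-1],0.6],[[0,0,0],[0,0,-1],0.6],[[0,0,0],[0,0,-1],0.6],[[0,0,0],[0,0,-1],0.6],[[0,0,0],[0,0,-0.7],0.6],[[0,0,0],[0,0,0],0.6]])

```text
t: 41.7
tool_pos: [0.6135, -0.2025, 0.2484]
tool_rot: [1.233, 1.189, -1.233]
contact_force: [0.0, -0.8, -0.2]
opening: 0.0515
```

```bash
python3 - <<'E'
from h import *
status()
E
```

```text
t 41.7 tcp [ 0.6135 -0.2025  0.2484] grasp [ 0.6139 -0.2029  0.0934] tilt x [ 0.003 -0.003 -1.   ] jaw deg -91.93 q [-0.43  0.24  1.68 -0.    1.22  1.17] F [ 0.  -0.8 -0.2] open 0.0515
```

Call:
carry_out(increments=[[[0,0,-0.1],[0.1,0.1,-0.8],0.6],[[0,0,0],[0,0,-0.6],0.6],[[0,0,0],[0,0,0],0],[[0,0,0],[0,0,0],0],[[0,0,0],[0,0,0],0],[[0,0,0],[0,0,0],0]], squeeze=40)

```text
t: 42.3
tool_pos: [0.6163, -0.2004, 0.2206]
tool_rot: [1.241, 1.181, -1.239]
contact_force: [0.1, -1.0, -2.5]
opening: 0.0123
```

```bash
python3 - <<'E'
from h import *
status()
E
```

```text
t 42.3 tcp [ 0.6163 -0.2004  0.2206] grasp [ 0.6172 -0.201   0.0656] tilt x [ 0.006 -0.004 -1.   ] jaw deg -92.5 q [-0.43  0.28  1.69 -0.    1.17  1.19] F [ 0.1 -1.  -2.5] open 0.0123
```

Call:
carry_out(increments=[[[0,0,0],[0.02,0.4,0],0],[[0,0,0],[0.03,0.6,0],0],[[0,0,0],[0.03,0.7,0],0],[[0,0,0],[0.03,0.7,0],0],[[0,0,0],[0.03,0.7,0],0],[[0,0,0],[0.03,0.7,0],0],[[0,0,0],[0.03,0.7,0],0],[[0.05,0,0],[0.03,0.7,0],0]])

```text
t: 43.1
tool_pos: [0.6207, -0.0887, 0.2211]
tool_rot: [1.244, 1.182, -1.237]
contact_force: [1.1, -2.0, -2.1]
opening: 0.0126
```

```bash
python3 - <<'E'
from h import *
status()
E
```

```text
t 43.1 tcp [ 0.6207 -0.0887  0.2211] grasp [ 0.6218 -0.089   0.0661] tilt x [ 0.007 -0.001 -1.   ] jaw deg -92.53 q [-0.26  0.23  1.74  0.    1.16  1.35] F [ 1.1 -2.  -2.1] open 0.0126
```

Call:
carry_out(increments=[[[0.05,0,0],[0.03,0.7,0],0],[[0.05,0,0],[0.03,0.7,0],0],[[0.05,0,0],[0.03,0.7,0],0],[[0.05,0,0],[0.03,0.7,0],0],[[0.05,0,0],[0.03,0.7,0],0],[[0.05,0,0],[0.03,0.7,0],0],[[0,0,0],[0.03,0.7,0],0],[[0,0,0],[0.03,0.7,0],0]])

```text
t: 43.9
tool_pos: [0.6263, 0.0331, 0.2213]
tool_rot: [1.267, 1.203, -1.221]
contact_force: [2.2, -1.7, -3.2]
opening: 0.0124
```

```bash
python3 - <<'E'
from h import *
status()
E
```

```text
t 43.9 tcp [0.6263 0.0331 0.2213] grasp [0.6277 0.0376 0.0664] tilt x [ 0.009  0.029 -1.   ] jaw deg -92.49 q [-0.07  0.23  1.74  0.03  1.16  1.53] F [ 2.2 -1.7 -3.2] open 0.0124
```

Call:
carry_out(increments=[[[-0.1,0,0],[0.03,0.7,0],0],[[-0.1,0,0],[0.03,0.7,0],0],[[-0.1,0,0],[0.03,0.7,0],0],[[0,0,0],[0.02,0.4,0],0],[[0,0,0],[0.01,0.3,0],0]])

```text
t: 44.4
tool_pos: [0.6289, 0.0951, 0.2218]
tool_rot: [1.244, 1.18, -1.234]
contact_force: [2.3, -3.3, -2.2]
opening: 0.0126
```

```bash
python3 - <<'E'
from h import *
status()
E
```

```text
t 44.4 tcp [0.6289 0.0951 0.2218] grasp [0.6304 0.0948 0.0668] tilt x [ 0.01  -0.002 -1.   ] jaw deg -92.45 q [ 0.03  0.25  1.72 -0.    1.17  1.65] F [ 2.3 -3.3 -2.2] open 0.0126
```

Call:
carry_out(increments=[[[0,0,0],[0.01,0.2,0],0],[[0,0,0],[0.01,0.2,0],0]])

```text
t: 44.6
tool_pos: [0.6294, 0.0998, 0.2218]
tool_rot: [1.23, 1.172, -1.241]
contact_force: [0.0, -20.4, 0.2]
opening: 0.0124
```

Call:
carry_out(increments=[[[0,0,0],[0.01,0.2,0],0],[[0,0,0],[0.01,0.2,0],0]])

```text
t: 44.8
tool_pos: [0.6299, 0.1022, 0.2217]
tool_rot: [1.218, 1.162, -1.251]
contact_force: [-0.1, -14.3, -1.2]
opening: 0.0125
```

Call:
carry_out(increments=[[[0.1,0,0],[0,0.2,0],0],[[0,0,0],[0,0,0],0]])

```text
t: 45.0
tool_pos: [0.6302, 0.1015, 0.2218]
tool_rot: [1.219, 1.162, -1.255]
contact_force: [0.4, 2.9, -2.4]
opening: 0.0122
```

```bash
python3 - <<'E'
from h import *
status()
E
```

```text
t 45.0 tcp [0.6302 0.1015 0.2218] grasp [0.6306 0.0965 0.0668] tilt x [ 0.002 -0.032 -0.999] jaw deg -92.52 q [ 0.05  0.26  1.71 -0.04  1.18  1.68] F [ 0.4  2.9 -2.4] open 0.0122
```

Pushing ended against resistance of about 20 N with the handle at y = 0.0965, which matches the stop. I release and rise.

Call:
carry_out(increments=[[[0,0,0],[0,0,0],0.5],[[0,0,0],[0,0,0],0.5],[[0,0,0],[0,0,0],0.5],[[0,0,0],[0,0,1],0.5],[[0,0,0],[0,0,1],0.5],[[0,0,0],[0,0,1],0.5],[[0.1,0,0],[0,0,1],0.5],[[0.2,0,0],[0,0,1],0.7]])

```text
t: 45.8
tool_pos: [0.6272, 0.1024, 0.3215]
tool_rot: [1.235, 1.198, -1.25]
contact_force: [0.3, 0.2, -0.5]
opening: 0.0558
```

Call:
carry_out(increments=[[[0,0,0],[-0.4,0,1],1],[[0,0,0],[-0.4,0,1],1],[[0,0,0],[-0.4,0.5,1],1],[[0,0,0],[-0.4,1,1],1],[[0,0,0],[-0.4,1,0.5],1],[[0,0,0],[-0.2,1,0],1],[[0,0,0],[0,0,0],1]])

```text
t: 46.5
tool_pos: [0.5803, 0.1791, 0.4242]
tool_rot: [1.245, 1.202, -1.236]
contact_force: [0.1, 1.5, 0.1]
opening: 0.0853
```

```bash
python3 - <<'E'
from h import *
status(); c,im,D=snap("wrist","w16.png"); P=cloud(c,D); np.save("w16.npy",P)
for k,z in (("board_handle",.06),("dimmer_a_grip",.202),("dimmer_b_grip",.202),("hood_mouth",.115)):
  for x in tip_of("wrist",k)[:2]: print(k,np.round(x["centre"]),round(x["p"],2),atz(c,x["centre"],z).round(4))
E
```

```text
t 46.5 tcp [0.5803 0.1791 0.4242] grasp [0.5796 0.1809 0.2692] tilt x [-0.004  0.012 -1.   ] jaw deg -92.24 q [0.17 0.   1.63 0.01 1.51 1.78] F [0.1 1.5 0.1] open 0.0853
board_handle [376. 117.] 0.86 [0.6282 0.0945 0.06  ]
dimmer_a_grip [214. 151.] 0.66 [0.6233 0.2137 0.202 ]
dimmer_b_grip [  7. 152.] 0.61 [0.6271 0.3249 0.202 ]
hood_mouth [475. 292.] 0.42 [0.4826 0.0181 0.115 ]
```

View pics/w16.png

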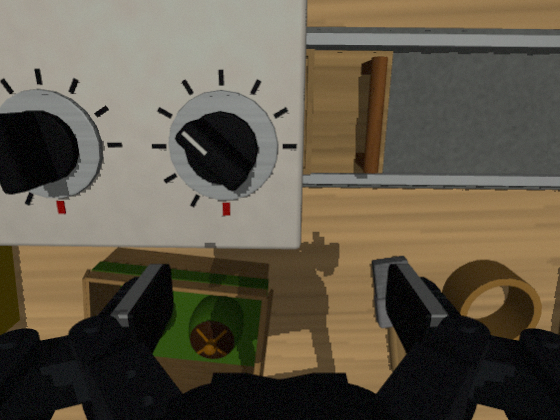

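The board's handle is at (375,115), and dimmers A at (222,148) and B at (35,150) show their red marks below. I fit the bar angles from depth and check the board's depth under the hood.

```bash
python3 - <<'E'
from h import *
P=np.load("w16.npy"); c=get_calibration("wrist")
m=(P[...,2]>.203)&(P[...,2]<.216); m[260:]=0
n,l,s,ce=cv2.connectedComponentsWithStats(m.astype(np.uint8))
for i in range(1,n):
    if s[i,4]>100: q=P[l==i]; print(s[i],cv2.minAreaRect((q[:,:2]*1000).astype(np.float32)),np.median(q[:,2]))
for uv in ((303,60),(302,100),(300,230)): print(atz(c,uv,.165).round(4))
A=atz(c,(180,132),.209);B=atz(c,(207,155),.209); print(A,B,np.degrees(np.arctan2(*(A-B)[[1,0]])))
h=P[55:175,362:390].reshape(-1,3); h=h[(h[:,2]>.055)&(h[:,2]<.075)]; print(cv2.minAreaRect((h[:,:2]*1000).astype(np.float32)))
im=cv2.imread("pics/w16.png"); cv2.imwrite("pics/w16c.png",cv2.resize(im[60:240,0:300],None,fx=2.6,fy=2.6))
E
```

```text
[   0  114   33   81 1506] ((625.1287841796875, 319.0729675292969), (14.437398910522461, 41.9399299621582), 81.29523468017578) 0.20769441450228504
[ 175  121   74   71 2200] ((620.703125, 214.6959228515625), (42.01752853393555, 14.901766777038574), 43.408809661865234) 0.20825568337525696
[0.6696 0.1605 0.165 ]
[0.6473 0.1616 0.165 ]
[0.5643 0.165  0.165 ]
[0.63537525 0.2245856  0.209     ] [0.6234021  0.21232327 0.209     ] 45.68364815468049
((628.171630859375, 96.5765380859375), (13.717902183532715, 99.70877075195312), 87.27629852294922)
```

View pics/w16c.png

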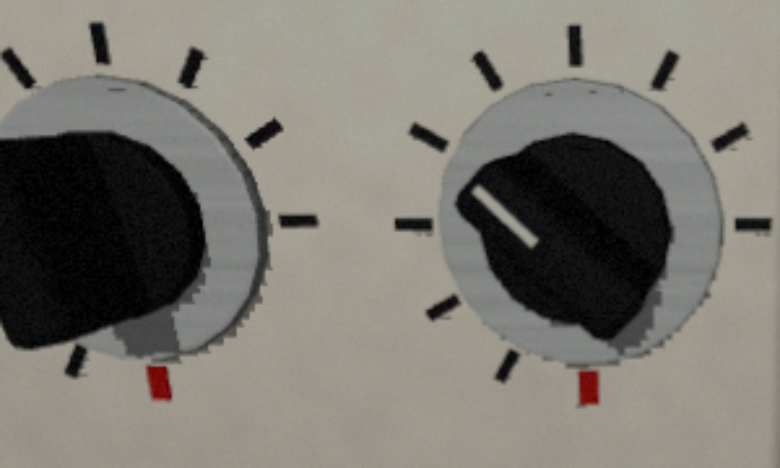

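Dimmer A's pointer is at about 43.4° in the world, so it needs +134° anticlockwise to the red mark. The handle lies 66–68 mm before the roof edge, which means the board is home. I move over A with the jaws across its bar.

Call:
carry_out(increments=[[[-0.1,-0.04,1],[0.3,0.25,0],0.6],[[0,0,1],[0.3,0.25,0],0.6],[[0,0,1],[0.3,0.25,0],0.6],[[0,0,1],[0.3,0.25,0],0.6],[[0,0,1],[0.3,0.25,0],0.6],[[0,0,1],[0.3,0.25,0],0.6],[[0,0,1],[0.3,0.2,0],0.6],[[0,0,1],[0,0,0],0.6]])

```text
t: 47.55
tool_pos: [0.6268, 0.2041, 0.4164]
tool_rot: [0.611, 1.487, -0.628]
contact_force: [0.2, -0.5, -0.7]
opening: 0.0512
```

```bash
cat >> h.py <<'E'
def bars(fn,cam_="wrist",lo=.203,hi=.216):
    c,im,D=snap(cam_,fn); P=cloud(c,D); m=(P[...,2]>lo)&(P[...,2]<hi)&(P[...,0]>.55)&(P[...,0]<.7)&(P[...,1]>.15)&(P[...,1]<.4)
    n,l,s,ce=cv2.connectedComponentsWithStats(m.astype(np.uint8))
    for i in range(1,n):
        if s[i,4]>30: q=P[l==i]; print(s[i],cv2.minAreaRect((q[:,:2]*1000).astype(np.float32)),np.median(q[:,2]))
E
python3 - <<'E'
from h import *
status(); bars("w17.png")
E
```

```text
t 47.55 tcp [0.6268 0.2041 0.4164] grasp [0.6253 0.2029 0.2615] tilt x [-0.01  -0.007 -1.   ] jaw deg -45.38 q [ 0.2   0.13  1.51 -0.01  1.51  1.  ] F [ 0.2 -0.5 -0.7] open 0.0512
[  63   14   66   91 3102] ((626.2640991210938, 324.3686218261719), (41.82390213012695, 14.283933639526367), 8.814926147460938) 0.20811655266918713
[ 246  185   28   77 2021] ((621.3450927734375, 214.89845275878906), (41.45371627807617, 14.0022554397583), 43.228519439697266) 0.20826045803922258
```

View pics/w17.png

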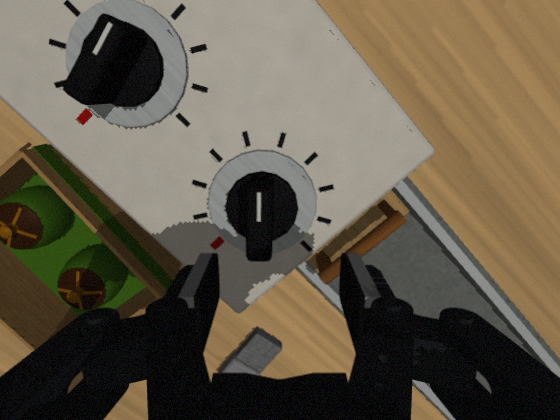

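B's pointer at (103,38) lies at world angle 8.8°, so it needs about +168°. A's bar at (260,220) is vertical between the fingers. I centre and grip it.

Call:
carry_out(increments=[[[0.07,-0.1,-0.23],[-0.3,0.55,-0.3],0.6],[[0,0,0],[0,0,-0.8],0.6],[[0,0,0],[0,0,-0.9],0.6],[[0,0,0],[0,0,0],0.6]])

```text
t: 48.0
tool_pos: [0.6213, 0.2119, 0.372]
tool_rot: [0.64, 1.476, -0.644]
contact_force: [-0.0, -0.2, -0.8]
opening: 0.0511
```

```bash
python3 - <<'E'
from h import *
status()
E
```

```text
t 48.0 tcp [0.6213 0.2119 0.372 ] grasp [0.6209 0.2116 0.217 ] tilt x [-0.003 -0.002 -1.   ] jaw deg -47.07 q [ 0.22  0.15  1.57 -0.    1.43  1.04] F [-0.  -0.2 -0.8] open 0.0511
```

Call:
carry_out(increments=[[[0,0,0],[0,0.15,-0.75],0.6],[[0,0,0],[0,0,0],0.6],[[0,0,0],[0,0,0],0],[[0,0,0],[0,0,0],0],[[0,0,0],[0,0,0],0],[[0,0,0],[0,0,0],0]], squeeze=40)

```text
t: 48.6
tool_pos: [0.6217, 0.214, 0.3557]
tool_rot: [0.641, 1.476, -0.647]
contact_force: [-0.1, 0.6, -3.8]
opening: 0.0133
```

```bash
python3 - <<'E'
from h import *
status()
E
```

```text
t 48.6 tcp [0.6217 0.214  0.3557] grasp [0.621  0.2137 0.2007] tilt x [-0.004 -0.002 -1.   ] jaw deg -47.21 q [ 0.22  0.16  1.58 -0.    1.41  1.04] F [-0.1  0.6 -3.8] open 0.0133
```

Call:
carry_out(increments=[[[0,0,0.5],[0,0,0],0],[[0,0,0.9],[0,0,0],0],[[0,0,0.9],[0,0,0],0],[[0,0,0.9],[0,0,0],0],[[0,0,0.9],[0,0,0],0],[[0,0,0.9],[0,0,0],0],[[0,0,0.9],[0,0,0],0],[[0,0,0.9],[0,0,0],0]])

```text
t: 49.4
tool_pos: [0.6219, 0.2139, 0.3557]
tool_rot: [0.088, 1.567, -0.095]
contact_force: [0.4, 0.1, -1.6]
opening: 0.0135
```

```bash
python3 - <<'E'
from h import *
status()
E
```

```text
t 49.4 tcp [0.6219 0.2139 0.3557] grasp [0.6222 0.2132 0.2007] tilt x [ 0.002 -0.005 -1.   ] jaw deg -6.7 q [ 0.22  0.16  1.58 -0.    1.4   0.34] F [ 0.4  0.1 -1.6] open 0.0135
```

Call:
carry_out(increments=[[[0,0,0.95],[0,0,0],0],[[0,0,0.95],[0,0,0],0],[[0,0,0.95],[0,0,0],0],[[0,0,0.95],[0,0,0],0],[[0,0,0.95],[0,0,0],0],[[0,0,0.95],[0,0,0],0],[[0,0,0.95],[0,0,0],0],[[0,0,0.95],[0,0,0],0]])

```text
t: 50.2
tool_pos: [0.6223, 0.2137, 0.3557]
tool_rot: [-0.53, 1.498, 0.525]
contact_force: [0.1, 1.6, -1.2]
opening: 0.0133
```

Call:
carry_out(increments=[[[0,0,0.95],[0,0,0],0],[[0,0,0.95],[0,0,0],0],[[0,0,0.95],[0,0,0],0],[[0,0,0.95],[0,0,0],0],[[0,0,0.95],[0,0,0],0],[[0,0,0.95],[0,0,0],0]])

```text
t: 50.8
tool_pos: [0.6226, 0.2137, 0.3557]
tool_rot: [-0.984, 1.326, 0.981]
contact_force: [1.1, 0.5, -2.2]
opening: 0.0131
```

```bash
python3 - <<'E'
from h import *
status(); print(get_obs()["wrist_torque"])
E
```

```text
t 50.8 tcp [0.6226 0.2137 0.3557] grasp [0.6241 0.2144 0.2007] tilt x [ 0.01   0.005 -1.   ] jaw deg 72.69 q [ 0.22  0.16  1.58  0.    1.39 -1.05] F [ 1.1  0.5 -2.2] open 0.0131
[-0.02390868  0.00153616 -0.03607888]
```

Call:
carry_out(increments=[[[0,0,0.8],[0,0,0],0],[[0,0,0.8],[0,0,0],0],[[0,0,0.6],[0,0,0],0],[[0,0,0.4],[0,0,0],0]])

```text
t: 51.2
tool_pos: [0.6227, 0.2139, 0.3557]
tool_rot: [-1.186, 1.212, 1.183]
contact_force: [-0.5, 1.1, -1.4]
opening: 0.0128
```

```bash
python3 - <<'E'
from h import *
status(); print(get_obs()["wrist_torque"])
E
```

```text
t 51.2 tcp [0.6227 0.2139 0.3557] grasp [0.6242 0.215  0.2007] tilt x [ 0.009  0.007 -1.   ] jaw deg 88.24 q [ 0.22  0.16  1.58  0.    1.39 -1.32] F [-0.5  1.1 -1.4] open 0.0128
[-0.14430565  0.11978471 -0.8129372 ]
```

Wrist torque is -0.81 N m at jaw angle 88°, so A is on its off stop. I release, rise, and go to B turning back for its bar.

Call:
carry_out(increments=[[[0,0,0],[0,0,0],0.6],[[0,0,0],[0,0,0],0.6],[[0,0,0],[0,0,0],0.6],[[0,0,0],[0,0,1],0.6],[[0,0,0],[0,0,1],0.6],[[0,0,0],[0,0,1],0.6],[[0,0,-1],[0,0.3,0.3],0.6],[[0,0,-1],[0,0.3,0],0.6]])

```text
t: 52.0
tool_pos: [0.6229, 0.2253, 0.4265]
tool_rot: [-1.031, 1.299, 1.023]
contact_force: [-0.8, -0.4, 0.2]
opening: 0.0513
```

Call:
carry_out(increments=[[[0,0,-1],[0,0.3,0],0.6],[[0,0,-1],[0,0.3,0],0.6],[[0,0,-1],[0,0.3,0],0.6],[[0,0,-1],[0,0.3,0],0.6],[[0,0,-1],[0,0.3,0],0.6],[[0,0,-1],[0,0.3,0],0.6],[[0,0,-1],[0,0.3,0],0.6],[[0,0,-1],[0,0.3,0],0.6]])

```text
t: 52.8
tool_pos: [0.6233, 0.2751, 0.4317]
tool_rot: [-0.395, 1.518, 0.372]
contact_force: [-0.1, -1.0, -0.6]
opening: 0.0508
```

Call:
carry_out(increments=[[[0,0,-1],[0,0.3,0],0.6],[[0,0,-1],[0,0.3,0],0.6],[[0,0,-1],[0,0.3,0],0.6],[[0,0,-1],[0,0.3,0],0.6],[[0,0,-1],[0,0.3,0],0.6],[[0,0,-1],[0,0.2,0],0.6],[[0,0,-1],[0,0.1,0],0.6],[[0,0,-1],[0,0,0],0.6]])

```text
t: 53.6
tool_pos: [0.6234, 0.3135, 0.4347]
tool_rot: [0.255, 1.538, -0.287]
contact_force: [-1.5, 0.8, 0.8]
opening: 0.0513
```

Call:
carry_out(increments=[[[0,0,-1],[0,0.1,0],0.6],[[0,0,-1],[0,0.1,0],0.6],[[0,0,-1],[0,0,0],0.6],[[0,0,-1],[0,0,0],0.6],[[0,0,-1],[0,0,0],0.6],[[0,0,-1],[0,0,0],0.6],[[0,0,-1],[0,0,0],0.6],[[0,0,-1],[0,0,0],0.6]])

```text
t: 54.4
tool_pos: [0.6237, 0.3179, 0.4377]
tool_rot: [0.9, 1.357, -0.937]
contact_force: [0.2, -0.7, 0.2]
opening: 0.0518
```

```bash
python3 - <<'E'
from h import *
status(); bars("w18.png")
E
```

```text
t 54.4 tcp [0.6237 0.3179 0.4377] grasp [0.6231 0.3141 0.2828] tilt x [-0.004 -0.025 -1.   ] jaw deg -67.83 q [ 0.37  0.21  1.38 -0.02  1.56  1.55] F [ 0.2 -0.7  0.2] open 0.0518
[ 245  173   36   71 1650] ((626.421630859375, 324.47357177734375), (41.373085021972656, 14.030391693115234), 9.078280448913574) 0.20827679694686646
[ 397  247   52   61 1458] ((621.7420654296875, 215.56387329101562), (14.764374732971191, 40.225341796875), 87.1077880859375) 0.20811394891621005
```

View pics/w18.png

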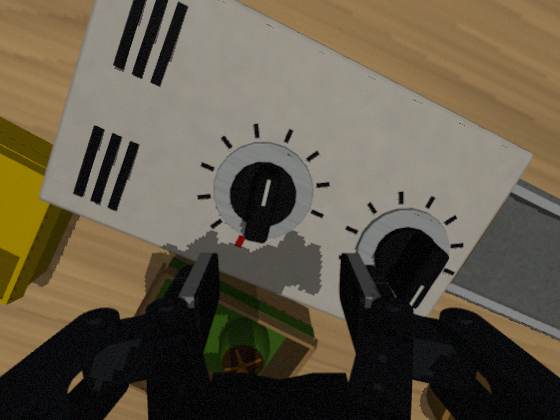

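A's pointer at (418,295) now points to its red mark, with the bar at 177°. B's bar at (262,205) is at 9°. I align and grip it.

Call:
carry_out(increments=[[[0.15,0,-0.9],[0.1,0.2,-0.3],0.6],[[0.1,0,-0.9],[0.05,0.1,-1],0.6],[[0,0,-0.5],[0,0,-1],0.6],[[0,0,0],[0,0,-0.8],0.6],[[0,0,0],[0,0,0],0.6]])

```text
t: 54.95
tool_pos: [0.627, 0.3242, 0.3767]
tool_rot: [1.099, 1.28, -1.094]
contact_force: [-0.4, 0.2, -1.0]
opening: 0.051
```

```bash
python3 - <<'E'
from h import *
status()
E
```

```text
t 54.95 tcp [0.627  0.3242 0.3767] grasp [0.627  0.3247 0.2217] tilt x [ 0.     0.003 -1.   ] jaw deg -81.25 q [0.37 0.26 1.44 0.   1.45 1.79] F [-0.4  0.2 -1. ] open 0.051
```

Call:
carry_out(increments=[[[0,0,0],[0,0,-1],0.6],[[0,0,0],[0,0,0],0.6],[[0,0,0],[0,0,0],0],[[0,0,0],[0,0,0],0],[[0,0,0],[0,0,0],0],[[0,0,0],[0,0,0],0]])

```text
t: 55.55
tool_pos: [0.6279, 0.3244, 0.3615]
tool_rot: [1.099, 1.279, -1.086]
contact_force: [0.6, -0.5, -5.4]
opening: 0.0129
```

```bash
python3 - <<'E'
from h import *
status()
E
```

```text
t 55.55 tcp [0.6279 0.3244 0.3615] grasp [0.6287 0.3252 0.2065] tilt x [ 0.006  0.005 -1.   ] jaw deg -80.98 q [0.37 0.27 1.45 0.   1.42 1.78] F [ 0.6 -0.5 -5.4] open 0.0129
```

Call:
carry_out(increments=[[[0,0,0.5],[0,0,0],0],[[0,0,0.9],[0,0,0],0],[[0,0,0.9],[0,0,0],0],[[0,0,0.9],[0,0,0],0],[[0,0,0.9],[0,0,0],0],[[0,0,0.9],[0,0,0],0],[[0,0,0.9],[0,0,0],0],[[0,0,0.9],[0,0,0],0]])

```text
t: 56.35
tool_pos: [0.628, 0.3245, 0.3614]
tool_rot: [0.559, 1.501, -0.545]
contact_force: [0.1, 0.8, -2.0]
opening: 0.0129
```

```bash
python3 - <<'E'
from h import *
status()
E
```

```text
t 56.35 tcp [0.628  0.3245 0.3614] grasp [0.6283 0.3259 0.2064] tilt x [ 0.002  0.009 -1.   ] jaw deg -40.41 q [0.37 0.27 1.45 0.01 1.42 1.07] F [ 0.1  0.8 -2. ] open 0.0129
```

Call:
carry_out(increments=[[[0,0,0.95],[0,0,0],0],[[0,0,0.95],[0,0,0],0],[[0,0,0.95],[0,0,0],0],[[0,0,0.95],[0,0,0],0],[[0,0,0.95],[0,0,0],0],[[0,0,0.95],[0,0,0],0],[[0,0,0.95],[0,0,0],0],[[0,0,0.95],[0,0,0],0]])

```text
t: 57.15
tool_pos: [0.628, 0.3248, 0.3614]
tool_rot: [-0.062, 1.573, 0.076]
contact_force: [-0.1, 0.2, -3.1]
opening: 0.0133
```

Call:
carry_out(increments=[[[0,0,0.95],[0,0,0],0],[[0,0,0.95],[0,0,0],0],[[0,0,0.95],[0,0,0],0],[[0,0,0.95],[0,0,0],0],[[0,0,0.95],[0,0,0],0],[[0,0,0.95],[0,0,0],0],[[0,0,0.95],[0,0,0],0],[[0,0,0.95],[0,0,0],0]])

```text
t: 57.95
tool_pos: [0.628, 0.3251, 0.3614]
tool_rot: [-0.683, 1.465, 0.695]
contact_force: [-0.1, -0.5, -2.3]
opening: 0.0131
```

Call:
carry_out(increments=[[[0,0,0.95],[0,0,0],0],[[0,0,0.95],[0,0,0],0],[[0,0,0.95],[0,0,0],0],[[0,0,0.95],[0,0,0],0]])

```text
t: 58.35
tool_pos: [0.6278, 0.3252, 0.3614]
tool_rot: [-0.987, 1.341, 0.997]
contact_force: [0.4, -0.3, -2.3]
opening: 0.0128
```

```bash
python3 - <<'E'
from h import *
status(); print(get_obs()["wrist_torque"])
E
```

```text
t 58.35 tcp [0.6278 0.3252 0.3614] grasp [0.6263 0.3253 0.2064] tilt x [-0.009  0.    -1.   ] jaw deg 73.24 q [ 0.37  0.27  1.44  0.    1.44 -0.91] F [ 0.4 -0.3 -2.3] open 0.0128
[ 0.02571414 -0.0504211  -0.00759696]
```

Call:
carry_out(increments=[[[0,0,0.8],[0,0,0],0],[[0,0,0.8],[0,0,0],0],[[0,0,0.6],[0,0,0],0],[[0,0,0.4],[0,0,0],0]])

```text
t: 58.75
tool_pos: [0.6278, 0.3253, 0.3615]
tool_rot: [-1.191, 1.227, 1.199]
contact_force: [0.2, 0.1, -2.7]
opening: 0.0129
```

```bash
python3 - <<'E'
from h import *
status(); print(get_obs()["wrist_torque"])
E
```

```text
t 58.75 tcp [0.6278 0.3253 0.3615] grasp [0.6264 0.325  0.2065] tilt x [-0.009 -0.002 -1.   ] jaw deg 88.78 q [ 0.37  0.27  1.44  0.    1.44 -1.18] F [ 0.2  0.1 -2.7] open 0.0129
[-0.00897953 -0.03203531 -0.88212231]
```

The torque is -0.88 N m, so B is on its stop. I release, rise and back off towards the robot for the final look.

Call:
carry_out(increments=[[[0,0,0],[0,0,0],0.6],[[0,0,0],[0,0,0],0.6],[[0,0,0],[0,0,0],0.6],[[0,0,0],[0,0,1],0.6],[[0,0,0],[0,0,1],0.6],[[0,0,0],[0,0,1],0.6],[[0,0,0],[0,0,1],0.6],[[0,0,0],[-0.3,-0.5,1],0.6]])

```text
t: 59.55
tool_pos: [0.6213, 0.3156, 0.4634]
tool_rot: [-1.189, 1.231, 1.2]
contact_force: [0.4, 1.3, 0.2]
opening: 0.0512
```

Call:
carry_out(increments=[[[0,0,0],[0,-1,0.5],0.6],[[0,0,0],[0,-1,0.5],0.6],[[0,0,0],[0,-1,0],0.6],[[0,0,0],[0,-1,0],0.6],[[0,0,0],[0,0,0],0.6]])

```text
t: 60.05
tool_pos: [0.6213, 0.2277, 0.4902]
tool_rot: [-1.19, 1.225, 1.192]
contact_force: [-0.1, 0.1, 0.5]
opening: 0.051
```

```bash
python3 - <<'E'
from h import *
status(); bars("w19.png")
c,im,D=snap("wrist")
for x in tip_of("wrist","board_handle")[:2]: print(np.round(x["centre"]),round(x["p"],2),atz(c,x["centre"],.06).round(4))
jars("s5.png","scene"); snap("side","d5.png")
E
```

```text
t 60.05 tcp [0.6213 0.2277 0.4902] grasp [0.6208 0.2274 0.3352] tilt x [-0.004 -0.002 -1.   ] jaw deg 88.53 q [ 0.24  0.1   1.42 -0.    1.62 -1.31] F [-0.1  0.1  0.5] open 0.051
[ 254  174   20   57 1043] ((621.254150390625, 215.50369262695312), (13.625347137451172, 42.17510986328125), 87.44886016845703) 0.20844856780575216
[ 400  177   26   57 1120] ((626.209716796875, 323.9822998046875), (14.310270309448242, 42.21333694458008), 87.69938659667969) 0.20831824306649854
[163. 177.] 0.7 [0.6304 0.0975 0.06  ]
jar_orange_1 [352. 281.] 0.49 z.018 [ 0.3931 -0.2407] z.004 [ 0.3958 -0.2418]
jar_green_1 [224. 219.] 0.38 z.018 [0.3973 0.2661] z.004 [0.4001 0.2698]
top 0.077 [75, 229, 15, 17, 78] ctr 101.7 659.8 size 58.6 36.5 zmax 0.0999
top 0.062 [30, 257, 15, 16, 77] ctr -57.1 762.5 size 29.0 59.9 zmax 0.084
top 0.062 [350, 272, 14, 14, 101] ctr 399.7 -247.9 size 41.6 40.5 zmax 0.0778
```

View pics/w19.png

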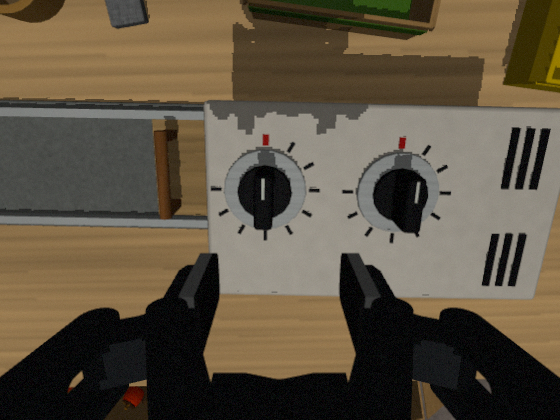

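View pics/d5.png

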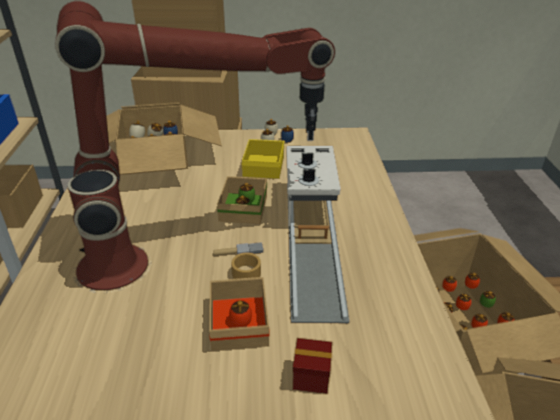

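View pics/s5.png

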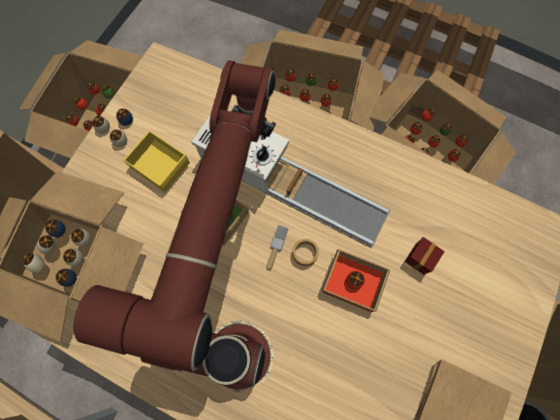

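```bash
python3 - <<'E'
from h import *
c,im,D=snap("side"); P=cloud(c,D)
m=(P[...,2]>.058)&(P[...,2]<.09)&(P[...,0]>.34)&(P[...,0]<.46)&(P[...,1]>.23)&(P[...,1]<.375)
n,l,s,ce=cv2.connectedComponentsWithStats(m.astype(np.uint8))
for i in range(1,n):
    if s[i,4]>15: q=P[l==i]; print(s[i],q.mean(0).round(3),q[:,2].max().round(4))
x=[cv2.resize(im[165:225,205:285],None,fx=6,fy=6),]; cv2.imwrite("pics/d6.png",x[0])
w,imw,_=snap("wrist")
for uv in ((207,110),(208,200)): print(atz(w,uv,.165).round(4))
E
```

```text
[239 183  14   9  85] [0.414 0.342 0.065] 0.0791
[236 196  14   9  95] [0.403 0.257 0.065] 0.0807
[0.5554 0.1758 0.165 ]
[0.6287 0.1711 0.165 ]
```

View pics/d6.png

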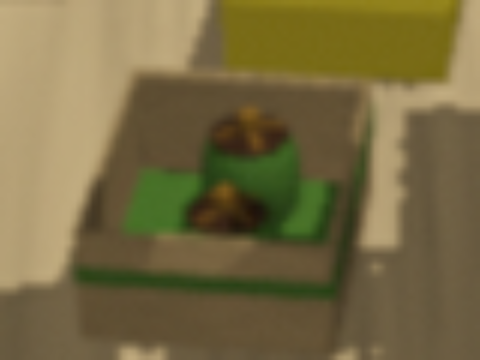

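Measured from dimmer A, the handle lies 117.5 mm before it along the hood (118 mm expected when home), so the board is home. Both green jars stand upright and the arm is clear, so I hand in.

```bash
python3 -c "
from station import *
print(finish_job())"
```

```text
the job is handed in; nothing more can be done
None
```

The job is handed in. All the steps were done in order, at about 60 s of the 210 s allowed, and no verdict came back.

**What I did:** I drew the board out about 288 mm. Three jars were present, two green and one orange. I set the greens in the green-lined carton and the orange one in the orange-lined carton, then pushed the empty board back until it met resistance (about 20 N). Last, I turned both dimmers anticlockwise until they hit their stops.

**Last checks:**
- **Jars:** all three stand upright. Their lid and knob tops read 0.077–0.081 m, about what a jar standing on the carton floor gives.
- **Dimmers:** the bars read 177.4° and 177.7°, against 177.35° expected for off. The wrist torque reached 0.8–0.9 N m at each stop.
- **Board:** the handle is 117.5 mm before dimmer A along the hood; fully home would be 118 mm.
- **Bystanders:** the tape roll, brush and gift box look unmoved in the pictures, though I did not re-measure them.

**What disagreed:** one rough reading, taken from the roof's front edge, put the board about 6 mm short of home. That edge was hard to pick out (two pictures differed by 9 mm), so I relied on the dimmer distance and the felt stop. Setting down the second green jar and the orange jar each briefly pressed the tool with about 39–40 N vertical; I released straight away.

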